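# Put the kiln furniture away by kind

## Robot

A 6-joint arm with a two-finger parallel gripper is mounted at the origin on the work surface. World frame = base frame: x ahead of the robot, y to its left, z up, the work surface at z = 0. Lengths are in m, angles in degrees, forces in N, time in s.
With the tool pointing down it reaches from about 0.275 to 0.85 m from the base axis. Payload 19 kg.
Tool frame: the origin (TCP) lies on the centre line of the jaws, within the pads' length; the fingertips stand 8 mm ahead of it and the grasp point (between the pads) lies 11 mm behind it (arm.tip_reach is the distance from the TCP to the fingertips, in m); x points along the fingers, y is the direction in which the jaws open and shut, and the axes are right-handed (so a half turn about x gives the same grasp; the last joint's range is limited). The gripper opens to 85 mm and grips with 20 to 120 N. Pads are 22 mm wide; open, the fingers measure 114 mm over their backs; the gripper's body (76 mm by 85 mm) begins 54 mm behind the grasp point. The pads swing forward as they close: fully open they stand 13 mm farther back than shut.
Start: joints at [-76.203, 8.623, 82.357, -0, 89.026, -7.678], TCP at [0.21, -0.535, 0.239] pointing down, gripper open.
Joint ranges: [-160.23, 160.23], [-39.13, 120.54], [6.94, 153.29], [-79.49, 259.48], [9.18, 160.14], [-161.06, 161.06]. Speed limits (degrees/s): [108.29, 108.29, 127.2, 172.46, 172.46, 172.46].

## Interface

Orientations are given as a 3x3 rotation matrix whose columns are the frame's x, y, z axes.
In Python, from station import arm, optics gives the robot as it stands.
- The arm moves only by the shell command python3 -m pendant 'ROWS' [FORCE]. ROWS is JSON, a list of rows, each an object of numbers: "x", "y", "z": the shift along the tool's x, y, z in m; "ax", "ay", "az": the turn, a rotation vector about the tool's x, y, z in degrees; "fingers": the closure, from 0 (fully open) to 1 (shut). A call has 1 to 8 rows; each row shifts and turns the pose as measured when the row begins, along the tool's axes as they then stand; what a row does not reach is not made up. A row lasts 1/10 s, in which the tool goes at most 50 mm and 8.59 degrees, less where a joint would pass 70% of its speed; a pose out of reach is approached as far as the arm can. A call with a gripper value outside its range is refused whole. The fingers move at their own pace and stop on an object; FORCE is the grip in N (left out, the last holds). Time passes only in rows, so rows that do not move let the fingers close. It gives the time, the measured TCP pose, the force and the opening at its end, in the units of the state.
- arm.observe(): the state, without advancing time (a new reading comes with each control period).
- optics.camera(name): name is "scene" or "top" or "wrist"; returns the picture (480x640x3 uint8, blue, green, red); there is no depth.
- optics.camera_info(name): a dict with "fovy" (degrees; the focal length in pixels is half the picture's height over the tangent of half this angle, whatever the lens; pixels are square), "cx", "cy" (the principal point, pixels), "xyz" and "orientation" of the camera in the world; the wrist camera has in their place "T_tool_cam" (4x4, takes a point from camera to tool coordinates, whose origin is the TCP and whose axes are the tool frame's). Camera axes: x right, y down, z forward; pixel columns grow to the right and rows downward; lengths in m; the calibration is good to about 2 mm. The wrist camera is an equidistant fisheye: a pixel r from the principal point sees the ray r / f radians off the axis. A picture is of the moment at which its call begins: read the wrist's pose just before it. camera_info takes no time and is no camera call.
- arm.hand_in(): hands the job in, once; it reports no verdict.
The state is a dict: "t": time; "joint_pos": joint angles; "qvel": joint speeds; "effort": joint torques, N m; "tool_pos": TCP position; "eef_rot": TCP orientation; "ft_force": force on the tool from outside, world axes, zero at the start; "moment": the same for the moment, N m; "width": finger opening in m.
Only numpy, scipy, OpenCV 4.12 (cv2) and the standard library are available. Lean on these libraries where they do the work, as an engineer would, in place of code of your own. Each camera call takes 0.05 s, during which the arm holds its last target. There are 200 camera calls.

## Task

Put the five loose pieces of kiln furniture on the bench away in the three wooden trays, each piece in the tray that already holds one of its kind: the tubular props standing upright, the square posts laid flat on the tray floor, parallel to the post already there, the three-armed stilt flat on its points. Every piece must rest on the tray's floor, not on another piece or on the rim. Set the pieces down rather than dropping them, do not knock any over, for fired clay chips, and leave the unfired pot and the terracotta cup alone.

Things in the scene. Friction and masses are not known exactly. Their poses are not given: they have to be found in the camera images.
- tube_a: One tubular kiln prop of buff fired clay, standing upright: outer diameter 42 mm, 20 mm bore, 60 mm tall, about 140 g, gripped from outside. Origin: centre of its underside, z up its axis.
- tube_b: Another, identical tubular kiln prop of buff fired clay, standing upright: outer diameter 42 mm, 20 mm bore, 60 mm tall, about 140 g, gripped from outside. Origin: centre of its underside, z up its axis.
- post_a: One square castellated kiln prop of buff fired clay, lying on its side: 30 x 30 mm section, 90 mm long, with a shallow notch across each end, about 170 g. Origin: the CENTRE of the post (15 mm above what it lies on); x along its length. On the bench it lies at any yaw.
- post_b: Another, identical square castellated kiln prop of buff fired clay, lying on its side: 30 x 30 mm section, 90 mm long, with a shallow notch across each end, about 170 g. Origin: the CENTRE of the post (15 mm above what it lies on); x along its length. On the bench it lies at any yaw.
- stilt: three-armed kiln stilt (star) of buff fired clay, 45 g, 25 mm tall, lying on its lower points. Arms 120 degrees apart, 11 mm wide, reach 36 mm from the centre; they lie 7 to 18 mm above the resting surface; a 7 mm point stands above and below each arm, 31 mm from the centre. Origin: centre, level with the lower points; x along one arm, z up. Grip across an arm, 20 mm from the centre.
- tube_tray: dark wooden tray (fixed), one of three alike; this one holds a loose tubular prop. Outside 138 mm along its x, 210 mm along its y, 26 mm high; walls and floor 6 mm thick (inner floor 126 x 198 mm, 6 mm above the bench). Origin: centre of its underside. The stored prop stands at about x = 0, y = +72 mm; the floor from y = -99 to +45 mm is free, room for two more.
- post_tray: dark wooden tray (fixed), one of three alike; this one holds a loose square post. Outside 138 mm along its x, 210 mm along its y, 26 mm high; walls and floor 6 mm thick (inner floor 126 x 198 mm, 6 mm above the bench). Origin: centre of its underside. The stored post lies along the tray's x at about x = 0, y = +72 mm; the floor from y = -99 to +50 mm is free, room for two more posts along x.
- stilt_tray: dark wooden tray (fixed), one of three alike; this one holds a loose three-armed stilt. Outside 138 mm along its x, 210 mm along its y, 26 mm high; walls and floor 6 mm thick (inner floor 126 x 198 mm, 6 mm above the bench). Origin: centre of its underside. The stored stilt lies at about x = 0, y = +62 mm; the floor from y = -99 to +20 mm is free.
- clay_pot: bystander: unfired dark-shouldered grey-brown clay pot, 112 mm across, 86 mm tall, loose on a 70 mm high turntable (210 mm across) at the right of the bench. Origin: centre of its underside.
- slip_cup: bystander: open terracotta cup, 84 mm across, 85 mm tall, at the left of the bench. Origin: centre of its underside.

How it is judged (in metres and radians):
At the end, for the whole second after the job is handed in: Each piece rests on the floor of its own kind's tray, its height within 5 mm and its centre within the inner floor: tubes upright and stilt flat (tilt under 0.12 rad), posts flat, their length within 0.26 rad of the tray's x (the stored post's direction); all at rest (x of tube_a in the frame of tube_tray between -0.063 and 0.063 m and y of tube_a in the frame of tube_tray between -0.099 and 0.099 m and z of tube_a in the frame of tube_tray between 0.001 and 0.011 m and linear speed of each of tube_a, tube_b, post_a, post_b, stilt below 0.02 m/s and angular speed of each of tube_a, tube_b, post_a, post_b, stilt below 0.2 rad/s and angle between each of tube_a, tube_b, stilt's own z axis and vertical below 0.12 rad and x of tube_b in the frame of tube_tray between -0.063 and 0.063 m and y of tube_b in the frame of tube_tray between -0.099 and 0.099 m and z of tube_b in the frame of tube_tray between 0.001 and 0.011 m and x of post_a in the frame of post_tray between -0.063 and 0.063 m and y of post_a in the frame of post_tray between -0.099 and 0.099 m and z of post_a in the frame of post_tray between 0.016 and 0.026 m and angle between the x axis of each of post_a, post_b and the x axis of post_tray, either way round below 0.26 rad and x of post_b in the frame of post_tray between -0.063 and 0.063 m and y of post_b in the frame of post_tray between -0.099 and 0.099 m and z of post_b in the frame of post_tray between 0.016 and 0.026 m and x of stilt in the frame of stilt_tray between -0.063 and 0.063 m and y of stilt in the frame of stilt_tray between -0.099 and 0.099 m and z of stilt in the frame of stilt_tray between 0.001 and 0.011 m); the robot touches nothing.
It fails at once if a piece of kiln furniture is dropped or thrown (moves faster than 0.6 m/s, a fall of about 2 cm, while the fingers do not hold it) ((linear speed of tube_a above 0.6 m/s and contact force between the fingers and tube_a below 0.05 N) or (linear speed of tube_b above 0.6 m/s and contact force between the fingers and tube_b below 0.05 N) or (linear speed of post_a above 0.6 m/s and contact force between the fingers and post_a below 0.05 N) or (linear speed of post_b above 0.6 m/s and contact force between the fingers and post_b below 0.05 N) or (linear speed of stilt above 0.6 m/s and contact force between the fingers and stilt below 0.05 N)).
It fails at once if a prop or the stilt is knocked over (tilted more than 0.8 rad) (angle between any of tube_a, tube_b, stilt's own z axis and vertical above 0.8 rad).
It fails at once if the unfired pot or the terracotta cup is moved by more than 20 mm (distance of any of clay_pot, slip_cup from where it was at the start of the episode above 0.02 m).
It also fails if it takes over 115 s, if anything falls off the work surface, if the arm or the gripper's body presses on something with over 40 N, if the wrist force passes 120 N, or if a joint passes its speed limit or range.

## Working session

There is one attempt and no reset: what is moved stays moved. The work goes in short steps, Python scripts to look and compute and a shell command to move; the robot and the scene stay as the last step left them, time stands still between calls to the robot, and variables do not carry over. Pictures are saved under pics/ and viewed, about 12 in all and at most 16, crops included, and the job is handed in when it is done.

```bash
mkdir -p pics; python3 - <<'E'
from station import arm, optics
import cv2
for n in ("top","scene"):
    cv2.imwrite(f"pics/{n}0.png",optics.camera(n)); print(n,optics.camera_info(n))
print(optics.camera_info("wrist")); s=arm.observe(); print(s['t'],s['tool_pos'],s['eef_rot'],s['width'],arm.tip_reach)
E
```

```text
top {'fovy': 51.151495071035214, 'cx': 313.60619155681354, 'cy': 238.77539574488367, 'xyz': array([ 4.16886607e-01, -4.81331702e-04,  1.72506085e+00]), 'orientation': array([[-0.00944494, -0.9976608 ,  0.06770319],
       [-0.99995427,  0.0093218 , -0.00213455],
       [ 0.00149844, -0.06772026, -0.99770322]])}
scene {'fovy': 54.56506710215604, 'cx': 326.45476017462033, 'cy': 234.4988557645234, 'xyz': array([ 1.10451064, -0.23091168,  1.08848127]), 'orientation': array([[ 0.34582933,  0.79143587, -0.50401521],
       [ 0.9382356 , -0.29784792,  0.17606982],
       [-0.01077191, -0.53377512, -0.84555786]])}
{'fovy': 65.70646984690485, 'cx': 315.52634971275734, 'cy': 240.6130236374429, 'T_tool_cam': array([[-5.11739536e-04, -2.69802524e-01,  9.62915539e-01,
        -1.34626198e-01],
       [ 9.99999666e-01, -7.51279905e-04,  3.20944193e-04,
         2.05220233e-04],
       [ 6.36827542e-04,  9.62915382e-01,  2.69802818e-01,
        -6.75275001e-02],
       [ 0.00000000e+00,  0.00000000e+00,  0.00000000e+00,
         1.00000000e+00]])}
0.1 [ 0.21043826 -0.53488959  0.23877052] [[-2.22543584e-04  3.66072859e-01 -9.30586166e-01]
 [ 1.03341019e-03 -9.30585608e-01 -3.66072887e-01]
 [-9.99999441e-01 -1.04314440e-03 -1.71207568e-04]] 0.08541892862086013 0.008
```

View pics/top0.png

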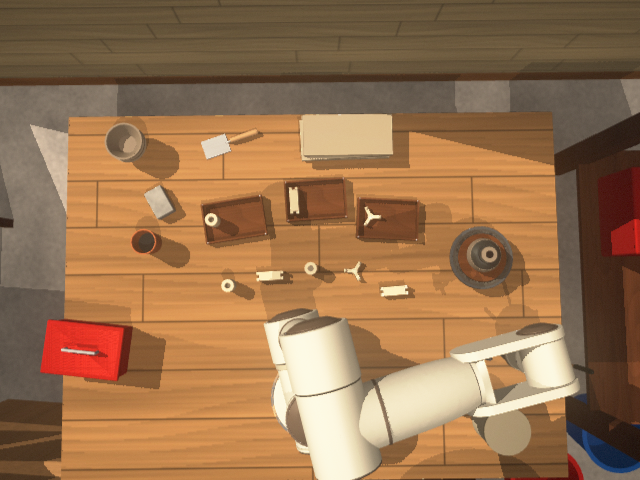

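View pics/scene0.png

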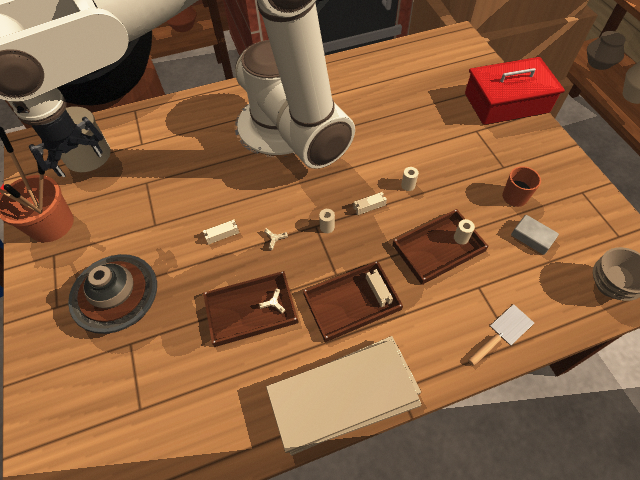

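```bash
cat > h.py <<'E'
from station import arm, optics
import cv2, numpy as np
def cast(name,px,z,T=None):
    """pixels (N,2) -> world points on plane z"""
    i=optics.camera_info(name); f=240/np.tan(np.radians(i['fovy']/2))
    d=(np.atleast_2d(px).astype(float)-[i['cx'],i['cy']])/f
    if name=='wrist':
        th=np.linalg.norm(d,axis=1,keepdims=True); d=np.hstack([d*np.sinc(th/np.pi)/1,np.cos(th)])  # equidistant
        R=T[0]@i['T_tool_cam'][:3,:3]; o=T[1]+T[0]@i['T_tool_cam'][:3,3]
    else:
        d=np.hstack([d,np.ones((len(d),1))]); R=np.array(i['orientation']); o=np.array(i['xyz'])
    w=d@R.T; return (o+w*((z-o[2])/w[:,2:]))[:,:2]
def proj(name,P,T=None):
    i=optics.camera_info(name); f=240/np.tan(np.radians(i['fovy']/2))
    if name=='wrist': R=T[0]@i['T_tool_cam'][:3,:3]; o=T[1]+T[0]@i['T_tool_cam'][:3,3]
    else: R=np.array(i['orientation']); o=np.array(i['xyz'])
    c=(np.atleast_2d(P)-o)@R; 
    if name=='wrist':
        r=np.linalg.norm(c[:,:2],axis=1,keepdims=True); d=c[:,:2]/r*np.arctan2(r,c[:,2:])
    else: d=c[:,:2]/c[:,2:]
    return d*f+[i['cx'],i['cy']]
def rect(w):
    (c,s,a)=cv2.minAreaRect((w*1000).astype(np.float32)); 
    if s[0]<s[1]: s=s[::-1]; a+=90
    return np.round(c,1),np.round(s,1),round((a+90)%180-90,1)   # mm, long axis angle from world x
def blobs(m,lo):
    return [c for c in cv2.findContours(m,cv2.RETR_EXTERNAL,cv2.CHAIN_APPROX_NONE)[0] if cv2.contourArea(c)>lo]
E
python3 - <<'E'
from h import *
im=cv2.imread('pics/top0.png'); h=cv2.cvtColor(im,cv2.COLOR_BGR2HSV)
for p in [(273,277),(395,291),(228,280),(250,225),(325,195),(300,200),(240,240)]: print(p,h[p[1],p[0]])
cream=((h[...,1]<115)&(h[...,2]>120)).astype(np.uint8)*255; cream[:165]=0;cream[312:]=0;cream[:,:195]=0;cream[:,430:]=0
for c in blobs(cream,20):
    M=cv2.moments(c); g=np.array([M['m10'],M['m01']])/M['m00']
    print('cream',g.round(1),cv2.contourArea(c),'z30',(cast('top',g,.03)*1000).round(1),rect(cast('top',c[:,0],.03)),'z60',(cast('top',g,.058)*1000).round(1),'z18',(cast('top',g,.018)*1000).round(1))
dark=(h[...,2]<110).astype(np.uint8)*255; dark[:170]=0;dark[250:]=0;dark[:,:195]=0;dark[:,430:]=0
dark=cv2.morphologyEx(dark|cream,cv2.MORPH_OPEN,np.ones((9,9)))
for c in blobs(dark,500): print('tray',rect(cast('top',c[:,0],.026)))
cv2.imwrite('pics/top0z.png',cv2.resize(im[165:310,195:430],None,fx=3.4,fy=3.4,interpolation=cv2.INTER_CUBIC))
E
```

```text
(273, 277) [ 21  79 242]
(395, 291) [ 24  57 253]
(228, 280) [ 23  64 251]
(250, 225) [ 11 160 142]
(325, 195) [ 12 163 141]
(300, 200) [ 12 147  90]
(240, 240) [ 14 149 135]
cream [394.  290.4] 217.0 z30 [[ 355.2 -273.1]] (array([ 355.2, -272.2]), array([94.5, 31.7]), -85.8) z60 [[ 356.2 -268.6]] z18 [[ 354.8 -275. ]]
cream [227.8 285.2] 129.5 z30 [[378.2 286.3]] (array([378. , 286.9]), array([45. , 42.2]), -63.9) z60 [[378.8 281.5]] z18 [[377.9 288.3]]
cream [269.6 275.5] 201.5 z30 [[409.3 145.3]] (array([409.2, 145.8]), array([91.1, 30.3]), 89.5) z60 [[409.4 142.9]] z18 [[409.2 146.3]]
cream [354.2 270.6] 84.5 z30 [[ 423.2 -140. ]] (array([ 421.9, -132.6]), array([60.6, 54. ]), -0.9) z60 [[ 423.1 -137.7]] z18 [[ 423.2 -141. ]]
cream [310.3 267.9] 109.5 z30 [[433.5   8.1]] (array([433.2,   9. ]), array([40.5, 40.4]), 89.4) z60 [[433.2   7.9]] z18 [[433.6   8.1]]
cream [211.5 219.7] 140.5 z30 [[600.1 341.9]] (array([600.8, 340.3]), array([47.9, 44.4]), 89.5) z60 [[597.  336.2]] z18 [[601.4 344.3]]
cream [370.2 216. ] 89.0 z30 [[ 607.9 -197.1]] (array([ 607.5, -203.3]), array([61.6, 54.4]), -0.9) z60 [[ 604.7 -193.8]] z18 [[ 609.2 -198.5]]
cream [293.6 200.1] 201.0 z30 [[664.5  62.7]] (array([665. ,  62.5]), array([90.9, 31.4]), 2.9) z60 [[660.5  61.6]] z18 [[666.3  63.1]]
```

View pics/top0z.png

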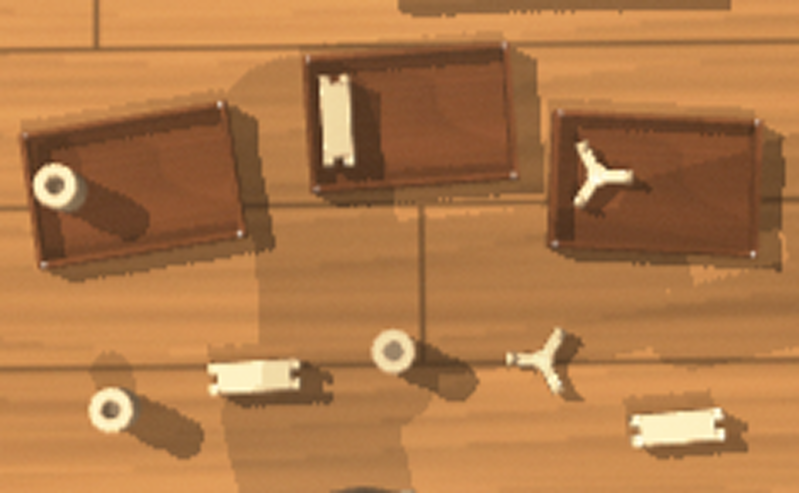

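```bash
cat >> h.py <<'E'
def go(x,y,yaw,z=None,R=None,p=None):
    """remaining: turn ax first (jaw line at yaw deg, mod 180 nearest in range), then y,z shifts in the turned frame, x last"""
    s=arm.observe(); R=np.array(s['eef_rot']); p=np.array(s['tool_pos'])
    cur=np.degrees(np.arctan2(R[1,1],R[0,1])); a=np.radians(yaw); ax=-((yaw-cur+180)%360-180)
    Y=np.array([np.cos(a),np.sin(a)]); Z=np.array([Y[1],-Y[0]]); d=np.array([x,y])-p[:2]
    tilt=R.T@np.cross(R[:,0],[0,0,-1])
    print(f"t={s['t']:.2f} p={np.round(p*1000,1)} yaw={cur:.1f} j6={s['joint_pos'][5]:.0f} w={s['width']*1000:.1f} F={np.round(s['ft_force'],1)} tilt={np.degrees(tilt).round(2)} | ax={ax:.1f} y={d@Y:.4f} z={d@Z:.4f}"+(f" x={p[2]-z:.4f}" if z else ''))
E
python3 - <<'E'
from h import *
q={'tube':[(25,135),(220,104),(240,234),(44,265)],'post':[(306,58),(504,44),(514,175),(317,188)],'stilt':[(559,113),(757,122),(753,254),(555,243)]}
for n,c in q.items():
    px=(np.array(c)+.5)/3.4-.5+[195,165]; w=cast('top',px,.026)*1000
    ay=(w[0]+w[3]-w[1]-w[2])/2; ax=(w[0]+w[1]-w[2]-w[3])/2
    print(n,w.mean(0).round(1),np.linalg.norm(ay).round(1),np.linalg.norm(ax).round(1),'ang x',np.degrees(np.arctan2(ax[1],ax[0])).round(1),'ang y-90',np.degrees(np.arctan2(ay[1],ay[0])).round(1)-90)
px=(np.array([(508,359),(558,333),(572,396)])+.5)/3.4-.5+[195,165]; w=cast('top',px,.02)*1000; c=w.mean(0); print('stilt',w.round(1),c.round(1),[np.degrees(np.arctan2(*(v-c)[::-1])).round(1) for v in w])
go(.355,-.273,4.2,.15)
E
cat > /dev/null
```

```text
tube [602.7 267.7] 197.8 132.5 ang x 8.6 ang y-90 8.5
post [669.  -11.2] 198.8 132.5 ang x 4.0 ang y-90 3.4000000000000057
stilt [ 599.3 -256.7] 198.6 132.0 ang x -2.9 ang y-90 -3.4000000000000057
stilt [[ 424.6 -106.5]
 [ 450.1 -156.8]
 [ 387.2 -169.8]] [ 420.6 -144.3] [np.float64(84.0), np.float64(-22.9), np.float64(-142.7)]
t=0.10 p=[ 210.4 -534.9  238.8] yaw=-68.5 j6=-8 w=85.4 F=[0.5 0.2 0. ] tilt=[-0.   -0.01  0.06] | ax=-72.7 y=0.1634 z=-0.2506 x=0.0888
```

```bash
python3 -m pendant '[{"ax":-8.5},{"ax":-8.5},{"ax":-8.5},{"ax":-8.5},{"ax":-8.5},{"ax":-8.5},{"ax":-8.5},{"ax":-8.5}]' 40
python3 -m pendant '[{"y":0.03,"z":-0.04},{"y":0.03,"z":-0.04},{"y":0.03,"z":-0.04},{"y":0.03,"z":-0.04},{"y":0.03,"z":-0.04},{"x":0.03},{"x":0.03},{}]'
python3 - <<'E'
from h import *
go(.355,-.273,4.2,.15)
E
```

```text
t=0.10 p=[ 210.4 -534.9  238.8] yaw=-68.5 j6=-8 w=85.4 F=[0.5 0.2 0. ] tilt=[-0.   -0.01  0.06] | ax=-72.7 y=0.1634 z=-0.2506 x=0.0888schema error: expected keys x, y, z, ax, ay, az, fingers
schema error: expected keys x, y, z, ax, ay, az, fingers
```

```bash
python3 -m pendant '[{"x":0,"y":0,"z":0,"ax":-8.5,"ay":0,"az":0,"fingers":0},{"x":0,"y":0,"z":0,"ax":-8.5,"ay":0,"az":0,"fingers":0},{"x":0,"y":0,"z":0,"ax":-8.5,"ay":0,"az":0,"fingers":0},{"x":0,"y":0,"z":0,"ax":-8.5,"ay":0,"az":0,"fingers":0},{"x":0,"y":0,"z":0,"ax":-8.5,"ay":0,"az":0,"fingers":0},{"x":0,"y":0,"z":0,"ax":-8.5,"ay":0,"az":0,"fingers":0},{"x":0,"y":0,"z":0,"ax":-8.5,"ay":0,"az":0,"fingers":0},{"x":0,"y":0,"z":0,"ax":-8.5,"ay":0,"az":0,"fingers":0}]' 40
python3 - <<'E'
from h import *
go(.355,-.273,4.2,.15)
E
python3 -m pendant '[{"x":0,"y":0.03,"z":-0.04,"ax":0,"ay":0,"az":0,"fingers":0},{"x":0,"y":0.03,"z":-0.04,"ax":0,"ay":0,"az":0,"fingers":0},{"x":0,"y":0.03,"z":-0.04,"ax":0,"ay":0,"az":0,"fingers":0},{"x":0,"y":0.03,"z":-0.04,"ax":0,"ay":0,"az":0,"fingers":0},{"x":0,"y":0.03,"z":-0.04,"ax":0,"ay":0,"az":0,"fingers":0},{"x":0.02,"y":0,"z":-0.02,"ax":0,"ay":0,"az":0,"fingers":0},{"x":0.02,"y":0,"z":0,"ax":0,"ay":0,"az":0,"fingers":0},{"x":0,"y":0,"z":0,"ax":0,"ay":0,"az":0,"fingers":0}]'
python3 - <<'E'
from h import *
go(.355,-.273,4.2,.15)
E
```

```text
t: 0.9
tool_pos: [0.2102, -0.5339, 0.2358]
eef_rot: [[-0.002, 1.0, 0.007], [0.006, 0.007, -1.0], [-1.0, -0.001, -0.006]]
ft_force: [0.6, -0.6, -0.2]
width: 0.0852
t=0.90 p=[ 210.2 -533.9  235.8] yaw=0.4 j6=-77 w=85.2 F=[ 0.6 -0.6 -0.2] tilt=[ 0.   -0.36  0.08] | ax=-3.8 y=0.1635 z=-0.2496 x=0.0858
t: 1.7
tool_pos: [0.3585, -0.3054, 0.1936]
eef_rot: [[-0.002, 1.0, 0.015], [0.01, 0.015, -1.0], [-1.0, -0.002, -0.01]]
ft_force: [0.8, -0.3, -0.1]
width: 0.0851
t=1.70 p=[ 358.5 -305.4  193.6] yaw=0.9 j6=-51 w=85.1 F=[ 0.8 -0.3 -0.1] tilt=[-0.   -0.57  0.13] | ax=-3.3 y=-0.0011 z=-0.0326 x=0.0436
```

```bash
cat >> h.py <<'E'
def wrist(name):
    s=arm.observe(); T=(np.array(s['eef_rot']),np.array(s['tool_pos'])); im=optics.camera('wrist')
    cv2.imwrite(f'pics/{name}.png',im); return im,T
def creamblobs(im,lo=300):
    h=cv2.cvtColor(im,cv2.COLOR_BGR2HSV); m=((h[...,1]<115)&(h[...,2]>110)).astype(np.uint8)*255
    return blobs(cv2.morphologyEx(m,cv2.MORPH_OPEN,np.ones((3,3))),lo)
E
python3 - <<'E'
from h import *
im,T=wrist('w1')
for c in creamblobs(im): print(c[:,0].mean(0).round(),cv2.contourArea(c),rect(cast('wrist',c[:,0],.03,T)))
E
```

```text
[ 17. 391.] 766.5 (array([ -52.8, -538.4]), array([97.3, 48.4]), 42.3)
[455. 321.] 632.0 (array([ 488.7, -396.9]), array([72.3, 16.4]), -48.6)
[176. 322.] 677.5 (array([ 225. , -401.1]), array([75.3, 19.3]), 59.1)
[312. 187.] 3681.5 (array([ 354.5, -275.7]), array([89.8, 30.2]), -85.9)
[574. 122.] 760.5 (array([ 599.1, -206.7]), array([68.8, 52. ]), -4.1)
[394.  38.] 1532.0 (array([ 420.4, -141.8]), array([62.6, 56.7]), -4.9)
[35. 30.] 2466.5 (array([  71.5, -104.7]), array([118.5,  54.3]), 21.2)
```

View pics/w1.png

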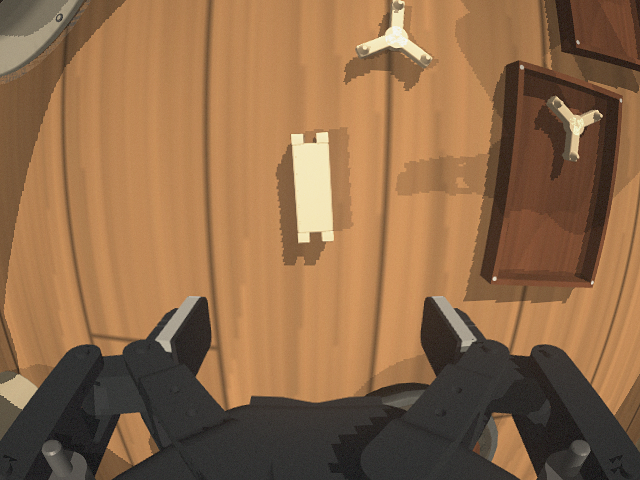

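```bash
python3 -m pendant '[{"x":0,"y":-0.004,"z":-0.015,"ax":-3.2,"ay":-0.6,"az":0,"fingers":0},{"x":0.03,"y":0,"z":-0.015,"ax":0,"ay":0,"az":0,"fingers":0},{"x":0.04,"y":0,"z":0,"ax":0,"ay":0,"az":0,"fingers":0},{"x":0.03,"y":0,"z":0,"ax":0,"ay":0,"az":0,"fingers":0},{"x":0.03,"y":0,"z":0,"ax":0,"ay":0,"az":0,"fingers":0},{"x":0,"y":0,"z":0,"ax":0,"ay":0,"az":0,"fingers":0.3}]' 40
python3 - <<'E'
from h import *
go(.3545,-.2757,4.1,.010)
im=cv2.imread('pics/w1.png'); 
R=np.array([[-.002,1,.015],[.01,.015,-1],[-1,-.002,-.01]]); U,_,V=np.linalg.svd(R); T=(U@V,np.array([.3585,-.3054,.1936]))
w=cast('wrist',[(521,66),(620,101),(591,282),(494,279)],.026,T)*1000; print('stilt tray',w.round(1),w.mean(0).round(1))
w=cast('wrist',[(397,5),(361,50),(429,64)],.025,T)*1000; c=w.mean(0); print('stilt',w.round(1),c.round(1),[np.degrees(np.arctan2(*(v-c)[::-1])).round(1) for v in w])
E
```

```text
t: 2.35
tool_pos: [0.3542, -0.2811, 0.0678]
eef_rot: [[0.004, 0.998, 0.068], [-0.008, 0.068, -0.998], [-1.0, 0.003, 0.008]]
ft_force: [0.0, 0.6, 0.4]
width: 0.0733
t=2.35 p=[ 354.2 -281.1   67.8] yaw=3.9 j6=-52 w=73.3 F=[0.  0.6 0.4] tilt=[ 0.    0.48 -0.2 ] | ax=-0.2 y=0.0007 z=-0.0054 x=0.0578
stilt tray [[ 538.6 -156.5]
 [ 670.1 -166.4]
 [ 657.3 -362.6]
 [ 527.1 -355.6]] [ 598.3 -260.3]
stilt [[ 422.6 -116.6]
 [ 392.2 -160.2]
 [ 449.6 -167.6]] [ 421.5 -148.1] [np.float64(88.0), np.float64(-157.6), np.float64(-34.7)]
```

```bash
python3 -m pendant '[{"x":0.02,"y":0,"z":-0.005,"ax":0,"ay":0.4,"az":0,"fingers":0.3},{"x":0.02,"y":0,"z":0,"ax":0,"ay":0,"az":0,"fingers":0.3},{"x":0.012,"y":0,"z":0,"ax":0,"ay":0,"az":0,"fingers":0.3},{"x":0.005,"y":0,"z":0,"ax":0,"ay":0,"az":0,"fingers":0.3},{"x":0,"y":0,"z":0,"ax":0,"ay":0,"az":0,"fingers":1},{"x":0,"y":0,"z":0,"ax":0,"ay":0,"az":0,"fingers":1},{"x":0,"y":0,"z":0,"ax":0,"ay":0,"az":0,"fingers":1},{"x":0,"y":0,"z":0,"ax":0,"ay":0,"az":0,"fingers":1}]' 60
python3 - <<'E'
from h import *
go(.3545,-.2757,4.1,.010)
E
python3 -m pendant '[{"x":0,"y":0,"z":0,"ax":0,"ay":0,"az":0,"fingers":1},{"x":0,"y":0,"z":0,"ax":0,"ay":0,"az":0,"fingers":1},{"x":-0.01,"y":0,"z":0,"ax":0,"ay":0,"az":0,"fingers":1},{"x":-0.03,"y":0,"z":0,"ax":0,"ay":0,"az":0,"fingers":1},{"x":-0.04,"y":0,"z":0,"ax":0,"ay":0,"az":0,"fingers":1},{"x":-0.04,"y":0,"z":0,"ax":0,"ay":0,"az":0,"fingers":1}]'
python3 - <<'E'
from h import *
from math import *
# post tray centre (669,-11.2) angle 3.7 ; slot y=-50
a=radians(3.7); x,y=.669-(-.05)*sin(a),-.0112-.05*cos(a); print(x,y); go(x,y,93.7,.016);go(x,y,-86.3,.016)
E
```

```text
t: 3.15
tool_pos: [0.3577, -0.283, 0.0196]
eef_rot: [[0.01, 0.998, 0.065], [-0.009, 0.065, -0.998], [-1.0, 0.01, 0.01]]
ft_force: [0.1, 0.2, -2.1]
width: 0.0288
t=3.15 p=[ 357.7 -283.    19.6] yaw=3.7 j6=-52 w=28.8 F=[ 0.1  0.2 -2.1] tilt=[-0.    0.55 -0.56] | ax=-0.4 y=-0.0026 z=-0.0075 x=0.0096
t: 3.75
tool_pos: [0.3544, -0.2796, 0.1409]
eef_rot: [[0.004, 0.998, 0.065], [-0.002, 0.065, -0.998], [-1.0, 0.004, 0.002]]
ft_force: [0.4, -1.0, -2.0]
width: 0.0287
0.6722266154126479 -0.061095780913608955
t=3.75 p=[ 354.4 -279.6  140.9] yaw=3.7 j6=-52 w=28.7 F=[ 0.4 -1.  -2. ] tilt=[-0.    0.13 -0.23] | ax=-90.0 y=0.1975 z=0.3313 x=0.1249
t=3.75 p=[ 354.4 -279.6  140.9] yaw=3.7 j6=-52 w=28.7 F=[ 0.4 -1.  -2. ] tilt=[-0.    0.13 -0.23] | ax=90.0 y=-0.1975 z=-0.3313 x=0.1249
```

```bash
python3 -m pendant '[{"x":0,"y":0,"z":0,"ax":8.5,"ay":0,"az":0,"fingers":1},{"x":0,"y":0,"z":0,"ax":8.5,"ay":0,"az":0,"fingers":1},{"x":0,"y":0,"z":0,"ax":8.5,"ay":0,"az":0,"fingers":1},{"x":0,"y":0,"z":0,"ax":8.5,"ay":0,"az":0,"fingers":1},{"x":0,"y":0,"z":0,"ax":8.5,"ay":0,"az":0,"fingers":1},{"x":0,"y":0,"z":0,"ax":8.5,"ay":0,"az":0,"fingers":1},{"x":0,"y":0,"z":0,"ax":8.5,"ay":0,"az":0,"fingers":1},{"x":0,"y":0,"z":0,"ax":8.5,"ay":0,"az":0,"fingers":1}]' >/dev/null
python3 -m pendant '[{"x":0,"y":0,"z":0,"ax":8.5,"ay":0,"az":0,"fingers":1},{"x":0,"y":0,"z":0,"ax":8.5,"ay":0,"az":0,"fingers":1},{"x":0,"y":0,"z":0,"ax":6,"ay":0,"az":0,"fingers":1},{"x":0,"y":-0.01,"z":-0.015,"ax":0,"ay":0,"az":0,"fingers":1},{"x":0,"y":-0.02,"z":-0.035,"ax":0,"ay":0,"az":0,"fingers":1},{"x":0,"y":-0.025,"z":-0.04,"ax":0,"ay":0,"az":0,"fingers":1},{"x":0,"y":-0.025,"z":-0.04,"ax":0,"ay":0,"az":0,"fingers":1},{"x":0,"y":-0.025,"z":-0.04,"ax":0,"ay":0,"az":0,"fingers":1}]'
python3 - <<'E'
from h import *
go(.6647,-.0616,-86.3,.0256)
E
```

```text
t: 5.35
tool_pos: [0.5255, -0.1715, 0.1616]
eef_rot: [[0.015, 0.009, -1.0], [-0.016, -1.0, -0.01], [-1.0, 0.016, -0.015]]
ft_force: [0.7, -1.4, -1.5]
width: 0.0287
t=5.35 p=[ 525.5 -171.5  161.6] yaw=-89.5 j6=64 w=28.7 F=[ 0.7 -1.4 -1.5] tilt=[ 0.   -0.87 -0.93] | ax=-3.2 y=-0.1007 z=-0.1460 x=0.1360
```

```bash
python3 -m pendant '[{"x":0,"y":-0.02,"z":-0.03,"ax":-3,"ay":-0.8,"az":-0.9,"fingers":1},{"x":0.01,"y":-0.025,"z":-0.035,"ax":0,"ay":0,"az":0,"fingers":1},{"x":0.01,"y":-0.025,"z":-0.035,"ax":0,"ay":0,"az":0,"fingers":1},{"x":0.01,"y":-0.02,"z":-0.03,"ax":0,"ay":0,"az":0,"fingers":1},{"x":0,"y":-0.008,"z":-0.01,"ax":0,"ay":0,"az":0,"fingers":1},{"x":0,"y":0,"z":0,"ax":0,"ay":0,"az":0,"fingers":1}]' >/dev/null
python3 - <<'E'
from h import *
go(.6647,-.0616,-86.3,.0256)
im,T=wrist('w2')
E
```

```text
t=5.95 p=[668.3 -56.4 134.1] yaw=-86.0 j6=75 w=29.0 F=[ 0.1 -0.1 -2.1] tilt=[ 0.   -0.08 -0.03] | ax=0.3 y=0.0050 z=0.0039 x=0.1085
```

View pics/w2.png

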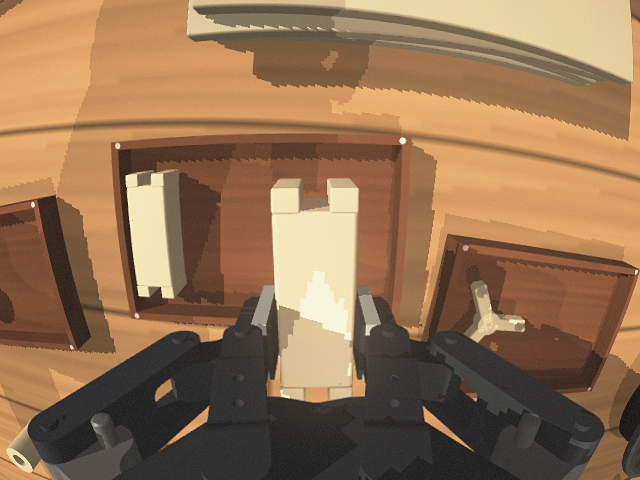

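```bash
python3 - <<'E'
from h import *
s=arm.observe(); T=(np.array(s['eef_rot']),np.array(s['tool_pos']))
w=cast('wrist',[(117,146),(403,141),(137,316),(34,204),(72,348),(466,247),(637,271),(590,389)],.026,T)*1000; print(w.round(1),((w[1]+w[2])/2).round(1))
E
python3 -m pendant '[{"x":0.03,"y":0.005,"z":0.004,"ax":0,"ay":0,"az":0,"fingers":1},{"x":0.03,"y":0,"z":0,"ax":0,"ay":0,"az":0,"fingers":1},{"x":0.02,"y":0,"z":0,"ax":0,"ay":0,"az":0,"fingers":1},{"x":0.01,"y":0,"z":0,"ax":0,"ay":0,"az":0,"fingers":1},{"x":0.005,"y":0,"z":0,"ax":0,"ay":0,"az":0,"fingers":1}]' >/dev/null
python3 - <<'E'
from h import *
go(.6647,-.0616,-86.3,.0256)
E
```

```text
[[ 727.7   88.2]
 [ 739.2 -110.3]
 [ 595.8   79.9]
 [ 683.   175. ]
 [ 551.1  157.1]
 [ 670.1 -166.3]
 [ 658.3 -365.6]
 [ 524.6 -358.4]] [667.5 -15.2]
t=6.50 p=[662.2 -67.3  41.9] yaw=-86.3 j6=74 w=28.8 F=[-0.4 -0.4 -1.9] tilt=[-0.   -0.34 -0.19] | ax=0.0 y=-0.0055 z=-0.0029 x=0.0163
```

```bash
python3 -m pendant '[{"x":0.008,"y":-0.003,"z":-0.002,"ax":0,"ay":-0.3,"az":-0.2,"fingers":1},{"x":0.006,"y":0,"z":0,"ax":0,"ay":0,"az":0,"fingers":1},{"x":0.004,"y":0,"z":0,"ax":0,"ay":0,"az":0,"fingers":1},{"x":0.002,"y":0,"z":0,"ax":0,"ay":0,"az":0,"fingers":1},{"x":0.002,"y":0,"z":0,"ax":0,"ay":0,"az":0,"fingers":1}]'>/dev/null
python3 - <<'E'
from h import *
go(.6647,-.0616,-86.3,.0256)
E
```

```text
t=7.00 p=[665.3 -65.   24.3] yaw=-86.3 j6=74 w=28.8 F=[-17.1   2.8  31.2] tilt=[ 0.   -0.25 -0.06] | ax=0.0 y=-0.0034 z=0.0003 x=-0.0013
```

```bash
python3 -m pendant '[{"x":-0.001,"y":0,"z":0,"ax":0,"ay":0,"az":0,"fingers":0.45},{"x":0,"y":0,"z":0,"ax":0,"ay":0,"az":0,"fingers":0.45},{"x":0,"y":0,"z":0,"ax":0,"ay":0,"az":0,"fingers":0.45},{"x":0,"y":0,"z":0,"ax":0,"ay":0,"az":0,"fingers":0.45}]'
python3 -m pendant '[{"x":-0.01,"y":0,"z":0,"ax":0,"ay":0,"az":0,"fingers":0.45},{"x":-0.03,"y":0,"z":0,"ax":0,"ay":0,"az":0,"fingers":0.45},{"x":-0.04,"y":0,"z":0,"ax":0,"ay":0,"az":0,"fingers":0.45},{"x":-0.04,"y":0,"z":0,"ax":0,"ay":0,"az":0,"fingers":0},{"x":-0.03,"y":0,"z":0,"ax":-8.5,"ay":0,"az":0,"fingers":0},{"x":0,"y":0,"z":0,"ax":-8.5,"ay":0,"az":0,"fingers":0},{"x":0,"y":0,"z":0,"ax":-8.5,"ay":0,"az":0,"fingers":0},{"x":0,"y":0,"z":0,"ax":-8.5,"ay":0,"az":0,"fingers":0}]' >/dev/null
python3 -m pendant '[{"x":0,"y":0,"z":0,"ax":-8.5,"ay":0,"az":0,"fingers":0},{"x":0,"y":0,"z":0,"ax":-8.5,"ay":0,"az":0,"fingers":0},{"x":0,"y":0,"z":0,"ax":-8.5,"ay":0,"az":0,"fingers":0},{"x":0,"y":0,"z":0,"ax":-8.5,"ay":0,"az":0,"fingers":0},{"x":0,"y":0,"z":0,"ax":-8.5,"ay":0,"az":0,"fingers":0},{"x":0,"y":0,"z":0,"ax":-8.5,"ay":0,"az":0,"fingers":0}]' >/dev/null
python3 - <<'E'
from h import *
go(.4092,.112,-0.5,.17)
E
```

```text
t: 7.4
tool_pos: [0.6664, -0.065, 0.0273]
eef_rot: [[0.008, 0.065, -0.998], [-0.002, -0.998, -0.065], [-1.0, 0.002, -0.008]]
ft_force: [-0.4, -1.1, -0.9]
width: 0.0469
t=8.80 p=[664.7 -64.6 193.9] yaw=-0.2 j6=-12 w=85.6 F=[-0.2 -0.4  0.6] tilt=[ 0.    0.15 -0.74] | ax=0.3 y=-0.2571 z=-0.1744 x=0.0239
```

```bash
python3 -m pendant '[{"x":0,"y":-0.04,"z":-0.025,"ax":0,"ay":0,"az":-0.7,"fingers":0},{"x":0,"y":-0.04,"z":-0.025,"ax":0,"ay":0,"az":0,"fingers":0},{"x":0,"y":-0.04,"z":-0.025,"ax":0,"ay":0,"az":0,"fingers":0},{"x":0,"y":-0.04,"z":-0.025,"ax":0,"ay":0,"az":0,"fingers":0},{"x":0,"y":-0.04,"z":-0.025,"ax":0,"ay":0,"az":0,"fingers":0},{"x":0.01,"y":-0.035,"z":-0.025,"ax":0,"ay":0,"az":0,"fingers":0},{"x":0.01,"y":-0.02,"z":-0.02,"ax":0,"ay":0,"az":0,"fingers":0},{"x":0,"y":0,"z":0,"ax":0,"ay":0,"az":0,"fingers":0}]' >/dev/null
python3 - <<'E'
from h import *
im,T=wrist('w3')
for c in creamblobs(im): print(c[:,0].mean(0).round(),cv2.contourArea(c),rect(cast('wrist',c[:,0],.03,T)),rect(cast('wrist',c[:,0],.06,T)))
go(.4092,.1455,-0.5,.019)
E
```

```text
[635. 426.] 354.0 (array([ 902.5, -220.5]), array([160.2,  30.8]), -55.8) (array([ 848.3, -177.8]), array([143. ,  27.5]), -55.8)
[354. 346.] 3161.0 (array([435.1,   1.1]), array([79.9, 46.2]), -85.1) (array([431.1,  20. ]), array([71.3, 41.2]), -85.1)
[628. 351.] 444.0 (array([789.9, -53.7]), array([154.5,  25.6]), -82.4) (array([747.8, -29. ]), array([137.9,  22.9]), -82.4)
[455. 322.] 667.5 (array([525.2,  23.8]), array([70.3, 17.3]), -57.1) (array([511.5,  40.3]), array([62.8, 15.5]), -57.1)
[176. 322.] 683.5 (array([273.6,  23.2]), array([70.9, 18.4]), 58.4) (array([287. ,  39.7]), array([63.3, 16.5]), 58.4)
[576. 275.] 2619.0 (array([659.4,  61.7]), array([113.1,  41.1]), 2.9) (array([631.3,  74. ]), array([100.9,  36.7]), 2.9)
[ 33. 297.] 8717.0 (array([95.4, -7.2]), array([258.2, 120.1]), 70.8) (array([127.9,  12.6]), array([230.5, 107.2]), 70.8)
[329. 181.] 4235.0 (array([409.7, 144. ]), array([90. , 30.4]), -87.7) (array([408.4, 147.5]), array([80.4, 27.1]), -87.7)
[291.  13.] 1151.0 (array([377. , 270.6]), array([46. , 32.2]), -1.9) (array([379.2, 260.6]), array([41.1, 28.7]), -1.9)
t=9.65 p=[400.5 108.1 175.6] yaw=0.1 j6=4 w=85.1 F=[0.9 0.3 1.3] tilt=[-0.    0.12 -0.32] | ax=0.6 y=0.0083 z=-0.0374 x=0.1566
```

View pics/w3.png

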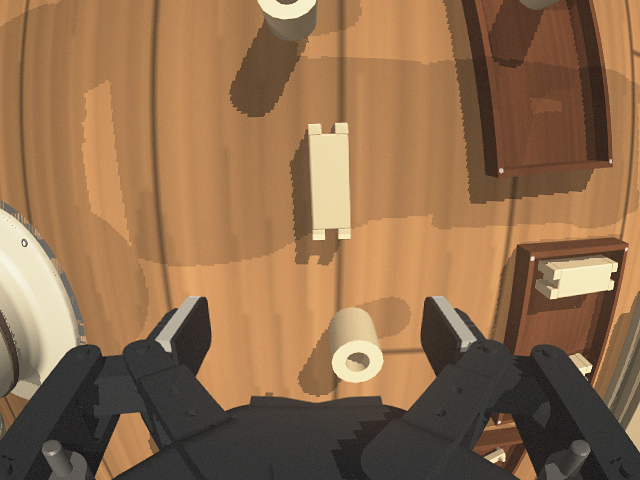

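```bash
python3 -m pendant '[{"x":0,"y":0.007,"z":-0.018,"ax":-2.2,"ay":0,"az":-0.3,"fingers":0},{"x":0.03,"y":0,"z":-0.018,"ax":0,"ay":0,"az":0,"fingers":0.2},{"x":0.04,"y":0,"z":0,"ax":0,"ay":0,"az":0,"fingers":0.2},{"x":0.03,"y":0,"z":0,"ax":0,"ay":0,"az":0,"fingers":0.2},{"x":0.025,"y":0,"z":0,"ax":0,"ay":0,"az":0,"fingers":0.2},{"x":0,"y":0,"z":0,"ax":0,"ay":0,"az":0,"fingers":0.2}]' >/dev/null
python3 - <<'E'
from h import *
go(.4097,.144,2.3,.015)
E
```

```text
t=10.25 p=[414.4 143.   51.9] yaw=2.3 j6=7 w=68.0 F=[ 0.4 -0.1  1.1] tilt=[-0.    0.13 -0.56] | ax=0.0 y=-0.0046 z=-0.0012 x=0.0369
```

```bash
python3 -m pendant '[{"x":0.015,"y":-0.004,"z":0,"ax":0,"ay":0,"az":-0.5,"fingers":0.2},{"x":0.012,"y":0,"z":0,"ax":0,"ay":0,"az":0,"fingers":0.2},{"x":0.01,"y":0,"z":0,"ax":0,"ay":0,"az":0,"fingers":0.2},{"x":0,"y":0,"z":0,"ax":0,"ay":0,"az":0,"fingers":0.3}]' >/dev/null
python3 - <<'E'
from h import *
go(.4097,.144,2.3,.015)
E
python3 -m pendant '[{"x":0,"y":0,"z":0,"ax":0,"ay":0,"az":0,"fingers":1},{"x":0,"y":0,"z":0,"ax":0,"ay":0,"az":0,"fingers":1},{"x":0,"y":0,"z":0,"ax":0,"ay":0,"az":0,"fingers":1},{"x":0,"y":0,"z":0,"ax":0,"ay":0,"az":0,"fingers":1},{"x":0,"y":0,"z":0,"ax":0,"ay":0,"az":0,"fingers":1}]' 60
python3 - <<'E'
from h import *
go(.4097,.144,2.3,.015)
E
```

```text
t=10.65 p=[413.5 142.   15.5] yaw=2.2 j6=7 w=59.9 F=[ 0.6 -0.7  0.2] tilt=[ 0.    0.12 -0.25] | ax=-0.1 y=-0.0037 z=-0.0022 x=0.0005
t: 11.15
tool_pos: [0.4144, 0.1422, 0.0172]
eef_rot: [[0.007, 0.999, 0.039], [-0.002, 0.039, -0.999], [-1.0, 0.007, 0.002]]
ft_force: [-0.6, -0.2, -2.1]
width: 0.0288
t=11.15 p=[414.4 142.2  17.2] yaw=2.3 j6=7 w=28.8 F=[-0.6 -0.2 -2.1] tilt=[-0.    0.1  -0.38] | ax=-0.0 y=-0.0047 z=-0.0020 x=0.0022
```

```bash
python3 -m pendant '[{"x":-0.01,"y":0,"z":0,"ax":0,"ay":0,"az":0,"fingers":1},{"x":-0.03,"y":0,"z":0,"ax":0,"ay":0,"az":0,"fingers":1},{"x":-0.04,"y":0,"z":0,"ax":0,"ay":0,"az":0,"fingers":1},{"x":-0.05,"y":0,"z":0,"ax":0,"ay":0,"az":0,"fingers":1},{"x":-0.01,"y":0,"z":0,"ax":8.5,"ay":0,"az":0,"fingers":1},{"x":0,"y":0,"z":0,"ax":8.5,"ay":0,"az":0,"fingers":1},{"x":0,"y":0,"z":0,"ax":8.5,"ay":0,"az":0,"fingers":1},{"x":0,"y":0,"z":0,"ax":8.5,"ay":0,"az":0,"fingers":1}]' >/dev/null
python3 -m pendant '[{"x":0,"y":0,"z":0,"ax":8.5,"ay":0,"az":0,"fingers":1},{"x":0,"y":0,"z":0,"ax":8.5,"ay":0,"az":0,"fingers":1},{"x":0,"y":0,"z":0,"ax":8.5,"ay":0,"az":0,"fingers":1},{"x":0,"y":0,"z":0,"ax":8.5,"ay":0,"az":0,"fingers":1},{"x":0,"y":0,"z":0,"ax":8.5,"ay":0,"az":0,"fingers":1},{"x":0,"y":0,"z":0,"ax":8.5,"ay":0,"az":0,"fingers":1},{"x":0,"y":0,"z":0,"ax":6,"ay":0,"az":0,"fingers":1}]' >/dev/null
python3 - <<'E'
from h import *
go(.667,-.0072,-86.5,.0232)
E
```

```text
t=12.65 p=[411.3 142.3 174.2] yaw=-90.2 j6=99 w=28.8 F=[-0.6 -0.8 -1.7] tilt=[-0.   -0.74 -0.03] | ax=-3.7 y=0.1649 z=-0.2461 x=0.1510
```

```bash
python3 -m pendant '[{"x":0,"y":0.02,"z":-0.03,"ax":-3.5,"ay":-0.7,"az":0,"fingers":1},{"x":0,"y":0.027,"z":-0.04,"ax":0,"ay":0,"az":0,"fingers":1},{"x":0,"y":0.027,"z":-0.04,"ax":0,"ay":0,"az":0,"fingers":1},{"x":0.01,"y":0.027,"z":-0.04,"ax":0,"ay":0,"az":0,"fingers":1},{"x":0.01,"y":0.025,"z":-0.037,"ax":0,"ay":0,"az":0,"fingers":1},{"x":0.01,"y":0.018,"z":-0.027,"ax":0,"ay":0,"az":0,"fingers":1},{"x":0.01,"y":0.008,"z":-0.012,"ax":0,"ay":0,"az":0,"fingers":1},{"x":0,"y":0,"z":0,"ax":0,"ay":0,"az":0,"fingers":1}]' >/dev/null
python3 - <<'E'
from h import *
go(.667,-.0072,-86.5,.0232)
E
```

```text
t=13.45 p=[651.7  -5.1 140.1] yaw=-86.9 j6=80 w=28.9 F=[-0.   0.4 -1.9] tilt=[-0.   -0.31 -0.01] | ax=-0.4 y=0.0030 z=-0.0152 x=0.1169
```

```bash
python3 -m pendant '[{"x":0.02,"y":0.003,"z":-0.013,"ax":0,"ay":-0.3,"az":0,"fingers":1},{"x":0.03,"y":0,"z":0,"ax":0,"ay":0,"az":0,"fingers":1},{"x":0.03,"y":0,"z":0,"ax":0,"ay":0,"az":0,"fingers":1},{"x":0.01,"y":0,"z":0,"ax":0,"ay":0,"az":0,"fingers":1},{"x":0.005,"y":0,"z":0,"ax":0,"ay":0,"az":0,"fingers":1},{"x":0,"y":0,"z":0,"ax":0,"ay":0,"az":0,"fingers":1}]' >/dev/null
python3 - <<'E'
from h import *
go(.667,-.0072,-86.5,.0232)
E
```

```text
t=14.05 p=[665.1  -5.9  49.4] yaw=-86.9 j6=80 w=28.9 F=[-0.4 -0.2 -2. ] tilt=[-0.   -0.24 -0.03] | ax=-0.4 y=0.0014 z=-0.0018 x=0.0262
```

```bash
python3 -m pendant '[{"x":0.012,"y":0.001,"z":-0.001,"ax":0,"ay":-0.2,"az":0,"fingers":1},{"x":0.008,"y":0,"z":0,"ax":0,"ay":0,"az":0,"fingers":1},{"x":0.004,"y":0,"z":0,"ax":0,"ay":0,"az":0,"fingers":1},{"x":0.002,"y":0,"z":0,"ax":0,"ay":0,"az":0,"fingers":1}]'>/dev/null
python3 - <<'E'
from h import *
go(.667,-.0072,-86.5,.0232)
E
```

```text
t=14.45 p=[667.8  -6.9  25.4] yaw=-86.9 j6=80 w=28.8 F=[-0.3  1.1 -2. ] tilt=[ 0.   -0.31 -0.08] | ax=-0.4 y=0.0002 z=0.0008 x=0.0022
```

```bash
python3 -m pendant '[{"x":0.003,"y":0,"z":0,"ax":0,"ay":0,"az":0,"fingers":1},{"x":0.002,"y":0,"z":0,"ax":0,"ay":0,"az":0,"fingers":1},{"x":0,"y":0,"z":0,"ax":0,"ay":0,"az":0,"fingers":1}]'
python3 -m pendant '[{"x":-0.001,"y":0,"z":0,"ax":0,"ay":0,"az":0,"fingers":0.45},{"x":0,"y":0,"z":0,"ax":0,"ay":0,"az":0,"fingers":0.45},{"x":0,"y":0,"z":0,"ax":0,"ay":0,"az":0,"fingers":0.45},{"x":0,"y":0,"z":0,"ax":0,"ay":0,"az":0,"fingers":0.45}]'
python3 -m pendant '[{"x":-0.01,"y":0,"z":0,"ax":0,"ay":0,"az":0,"fingers":0.45},{"x":-0.03,"y":0,"z":0,"ax":0,"ay":0,"az":0,"fingers":0.45},{"x":-0.04,"y":0,"z":0,"ax":0,"ay":0,"az":0,"fingers":0.45},{"x":-0.04,"y":0,"z":0,"ax":0,"ay":0,"az":0,"fingers":0},{"x":-0.03,"y":0,"z":0,"ax":-8.5,"ay":0,"az":0,"fingers":0},{"x":0,"y":0,"z":0,"ax":-8.5,"ay":0,"az":0,"fingers":0},{"x":0,"y":0,"z":0,"ax":-8.5,"ay":0,"az":0,"fingers":0},{"x":0,"y":0,"z":0,"ax":-8.5,"ay":0,"az":0,"fingers":0}]' >/dev/null
python3 -m pendant '[{"x":0,"y":0,"z":0,"ax":-8.5,"ay":0,"az":0,"fingers":0},{"x":0,"y":0,"z":0,"ax":-8.5,"ay":0,"az":0,"fingers":0},{"x":0,"y":0,"z":0,"ax":-8.5,"ay":0,"az":0,"fingers":0},{"x":0,"y":0,"z":0,"ax":-8.5,"ay":0,"az":0,"fingers":0},{"x":0,"y":0,"z":0,"ax":-8.5,"ay":0,"az":0,"fingers":0},{"x":0,"y":0,"z":0,"ax":-8.5,"ay":0,"az":0,"fingers":0}]' >/dev/null
python3 - <<'E'
from h import *
go(.4215,-.17,-2,.17)
E
```

```text
t: 14.75
tool_pos: [0.6683, -0.007, 0.0232]
eef_rot: [[0.007, 0.055, -0.998], [-0.002, -0.998, -0.055], [-1.0, 0.002, -0.007]]
ft_force: [0.4, -0.2, -2.1]
width: 0.0286
t: 15.15
tool_pos: [0.6689, -0.0071, 0.0248]
eef_rot: [[0.009, 0.055, -0.998], [-0.002, -0.999, -0.055], [-1.0, 0.002, -0.009]]
ft_force: [0.4, -1.0, 1.0]
width: 0.0471
t=16.55 p=[667.   -6.7 191.7] yaw=-0.8 j6=-6 w=85.2 F=[-0.3  1.1 -0.9] tilt=[ 0.    0.13 -0.82] | ax=1.2 y=-0.2396 z=0.1717 x=0.0217
```

```bash
python3 -m pendant '[{"x":0,"y":-0.03,"z":0.02,"ax":1,"ay":0,"az":-0.8,"fingers":0},{"x":0,"y":-0.04,"z":0.027,"ax":0,"ay":0,"az":0,"fingers":0},{"x":0,"y":-0.04,"z":0.028,"ax":0,"ay":0,"az":0,"fingers":0},{"x":0,"y":-0.04,"z":0.028,"ax":0,"ay":0,"az":0,"fingers":0},{"x":0.01,"y":-0.04,"z":0.028,"ax":0,"ay":0,"az":0,"fingers":0},{"x":0.01,"y":-0.03,"z":0.025,"ax":0,"ay":0,"az":0,"fingers":0},{"x":0,"y":-0.02,"z":0.015,"ax":0,"ay":0,"az":0,"fingers":0},{"x":0,"y":0,"z":0,"ax":0,"ay":0,"az":0,"fingers":0}]' >/dev/null
python3 - <<'E'
from h import *
im,T=wrist('w4')
for c in creamblobs(im): print(c[:,0].mean(0).round(),cv2.contourArea(c))
cv2.imwrite('pics/w4c.png',im); print(T[0].round(4).tolist(),T[1].tolist())
go(.4215,-.128,-2,.010)
E
```

```text
[455. 321.] 630.0
[176. 323.] 676.5
[525. 249.] 1421.5
[324. 182.] 1851.5
[588. 104.] 2073.5
[584.  46.] 1916.5
[329.   9.] 696.5
[15. 86.] 4173.5
[[0.0048, 0.9997, -0.0224], [-0.005, -0.0224, -0.9997], [-1.0, 0.0049, 0.0049]] [0.4152039043506329, -0.17531574523851182, 0.1751996156459099]
t=17.40 p=[ 416.2 -174.8  175.3] yaw=-1.3 j6=-31 w=85.1 F=[-0.2 -0.2  0.3] tilt=[-0.    0.27 -0.31] | ax=0.7 y=0.0037 z=-0.0470 x=0.1653
```

View pics/w4.png

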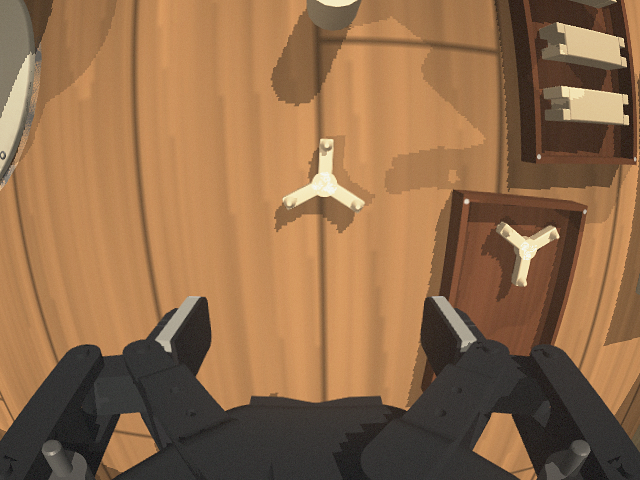

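```bash
python3 - <<'E'
from h import *
im=cv2.imread('pics/w4.png'); s=arm.observe(); T=(np.array(s['eef_rot']),np.array(s['tool_pos']))
w=cast('wrist',[(326,146),(288.5,204),(361.5,206.5)],.0245,T)*1000; c=w.mean(0); print(w.round(1),c.round(1),np.linalg.norm(w-c,axis=1).round(1),[np.degrees(np.arctan2(*(v-c)[::-1])).round(1) for v in w])
b=[b for b in creamblobs(im) if cv2.pointPolygonTest(b,(324,183),False)>0][0]; M=cv2.moments(b); print(cast('wrist',(M['m10']/M['m00'],M['m01']/M['m00']),.018,T)*1000)
w=cast('wrist',[(466,201),(584,211)],.026,T)*1000; print('tray far pins',w.round(1))
E
```

```text
[[ 425.6 -113.3]
 [ 395.6 -157.6]
 [ 452.6 -160.8]] [ 424.6 -143.9] [30.6 32.1 32.7] [np.float64(88.1), np.float64(-154.7), np.float64(-31.2)]
[[ 423.61358453 -142.89019081]]
tray far pins [[ 539.9 -156.6]
 [ 671.2 -164.3]]
```

```bash
python3 -m pendant '[{"x":0.01,"y":0.006,"z":-0.025,"ax":0.6,"ay":0.2,"az":-0.3,"fingers":0.3},{"x":0.03,"y":0,"z":-0.025,"ax":0,"ay":0,"az":0,"fingers":0.4},{"x":0.04,"y":0,"z":0,"ax":0,"ay":0,"az":0,"fingers":0.5},{"x":0.03,"y":0,"z":0,"ax":0,"ay":0,"az":0,"fingers":0.5},{"x":0.015,"y":0,"z":0,"ax":0,"ay":0,"az":0,"fingers":0.5},{"x":0,"y":0,"z":0,"ax":0,"ay":0,"az":0,"fingers":0.5}]' >/dev/null
python3 - <<'E'
from h import *
go(.4249,-.1235,-2,.012)
E
```

```text
t=18.00 p=[ 429.  -121.3   50. ] yaw=-1.8 j6=-24 w=42.9 F=[0.3 0.3 0.9] tilt=[-0.    0.17 -0.41] | ax=0.2 y=-0.0040 z=0.0023 x=0.0380
```

```bash
python3 -m pendant '[{"x":0.015,"y":-0.004,"z":0.002,"ax":0,"ay":0,"az":-0.4,"fingers":0.5},{"x":0.012,"y":0,"z":0,"ax":0,"ay":0,"az":0,"fingers":0.5},{"x":0.01,"y":0,"z":0,"ax":0,"ay":0,"az":0,"fingers":0.5},{"x":0,"y":0,"z":0,"ax":0,"ay":0,"az":0,"fingers":0.5}]' >/dev/null
python3 - <<'E'
from h import *
go(.4249,-.1235,-2,.012)
E
```

```text
t=18.40 p=[ 426.8 -123.3   12.5] yaw=-1.7 j6=-24 w=43.1 F=[-0.5 -0.6  0. ] tilt=[ 0.    0.23 -0.14] | ax=0.3 y=-0.0019 z=0.0002 x=0.0005
```

```bash
python3 -m pendant '[{"x":0,"y":-0.002,"z":0,"ax":0,"ay":0,"az":0,"fingers":1},{"x":0,"y":0,"z":0,"ax":0,"ay":0,"az":0,"fingers":1},{"x":0,"y":0,"z":0,"ax":0,"ay":0,"az":0,"fingers":1},{"x":0,"y":0,"z":0,"ax":0,"ay":0,"az":0,"fingers":1},{"x":0,"y":0,"z":0,"ax":0,"ay":0,"az":0,"fingers":1}]' 30
python3 - <<'E'
from h import *
# stilt tray centre from pins: (598,-260.5), angle -3.4; stilt centre target tray y=-35
a=np.radians(-3.4); ox,oy=.598+.035*np.sin(a),-.2605-.035*np.cos(a); print(ox,oy)
go(ox,oy+.020,-2,.018)
E
python3 -m pendant '[{"x":-0.01,"y":0,"z":0,"ax":0,"ay":0,"az":0,"fingers":1},{"x":-0.03,"y":0,"z":0,"ax":0,"ay":0,"az":0,"fingers":1},{"x":-0.04,"y":0,"z":0,"ax":0,"ay":0,"az":0,"fingers":1},{"x":-0.02,"y":0,"z":0,"ax":0,"ay":0,"az":0,"fingers":1}]' 
python3 - <<'E'
from h import *
go(.596,-.2755,-2,.018); wrist('w5')
E
```

```text
t: 18.9
tool_pos: [0.4255, -0.1238, 0.0139]
eef_rot: [[0.004, 1.0, -0.031], [-0.005, -0.031, -1.0], [-1.0, 0.005, 0.005]]
ft_force: [-0.6, -0.9, -1.0]
width: 0.0101
0.5959242769248413 -0.2954383939773318
t=18.90 p=[ 425.5 -123.8   13.9] yaw=-1.8 j6=-24 w=10.1 F=[-0.6 -0.9 -1. ] tilt=[-0.    0.28 -0.26] | ax=0.2 y=0.1756 z=0.1456 x=-0.0041
t: 19.3
tool_pos: [0.4235, -0.1225, 0.117]
eef_rot: [[-0.0, 1.0, -0.031], [-0.003, -0.031, -1.0], [-1.0, -0.0, 0.003]]
ft_force: [0.1, -0.9, -0.9]
width: 0.0098
t=19.30 p=[ 423.5 -122.5  117. ] yaw=-1.8 j6=-24 w=9.8 F=[ 0.1 -0.9 -0.9] tilt=[-0.    0.16  0.  ] | ax=0.2 y=0.1777 z=0.1469 x=0.0990
```

View pics/w5.png

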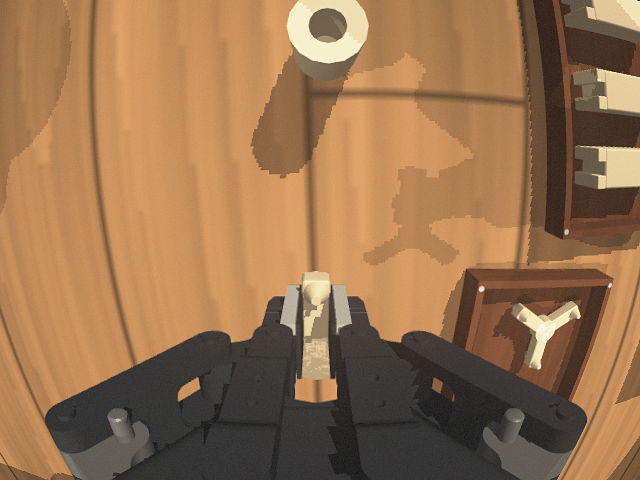

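```bash
python3 -m pendant '[{"x":0,"y":0.02,"z":0.017,"ax":0,"ay":0,"az":0,"fingers":1},{"x":0,"y":0.03,"z":0.025,"ax":0,"ay":0,"az":0,"fingers":1},{"x":0,"y":0.035,"z":0.03,"ax":0,"ay":0,"az":0,"fingers":1},{"x":0,"y":0.035,"z":0.03,"ax":0,"ay":0,"az":0,"fingers":1},{"x":0,"y":0.03,"z":0.025,"ax":0,"ay":0,"az":0,"fingers":1},{"x":0,"y":0.02,"z":0.015,"ax":0,"ay":0,"az":0,"fingers":1},{"x":0,"y":0.008,"z":0.005,"ax":0,"ay":0,"az":0,"fingers":1},{"x":0,"y":0,"z":0,"ax":0,"ay":0,"az":0,"fingers":1}]' >/dev/null
python3 - <<'E'
from h import *
go(.596,-.2755,-2,.0199)
E
```

```text
t=20.15 p=[ 604.8 -281.3  127.6] yaw=-1.7 j6=-30 w=9.9 F=[-0.6 -0.2 -0.9] tilt=[ 0.    0.41 -0.54] | ax=0.3 y=-0.0090 z=-0.0055 x=0.1077
```

```bash
python3 -m pendant '[{"x":0.02,"y":-0.008,"z":-0.003,"ax":0,"ay":0.4,"az":-0.5,"fingers":1},{"x":0.03,"y":0,"z":0,"ax":0,"ay":0,"az":0,"fingers":1},{"x":0.02,"y":0,"z":0,"ax":0,"ay":0,"az":0,"fingers":1},{"x":0.008,"y":0,"z":0,"ax":0,"ay":0,"az":0,"fingers":1},{"x":0.003,"y":0,"z":0,"ax":0,"ay":0,"az":0,"fingers":1},{"x":0,"y":0,"z":0,"ax":0,"ay":0,"az":0,"fingers":1}]' >/dev/null
python3 - <<'E'
from h import *
go(.596,-.2755,-2,.0199)
E
```

```text
t=20.75 p=[ 595.4 -276.4   47.8] yaw=-1.7 j6=-30 w=9.8 F=[ 0.4  0.9 -1.4] tilt=[ 0.    0.06 -0.14] | ax=0.3 y=0.0005 z=-0.0010 x=0.0279
```

```bash
python3 -m pendant '[{"x":0.012,"y":0,"z":0,"ax":0,"ay":0,"az":0,"fingers":1},{"x":0.008,"y":0,"z":0,"ax":0,"ay":0,"az":-0.1,"fingers":1},{"x":0.004,"y":0,"z":0,"ax":0,"ay":0,"az":0,"fingers":1},{"x":0.002,"y":0,"z":0,"ax":0,"ay":0,"az":0,"fingers":1},{"x":0,"y":0,"z":0,"ax":0,"ay":0,"az":0,"fingers":1}]'>/dev/null
python3 - <<'E'
from h import *
go(.596,-.2755,-2,.0199)
E
```

```text
t=21.25 p=[ 596.4 -276.8   22.2] yaw=-1.7 j6=-30 w=9.8 F=[-0.1 -0.2 -0.7] tilt=[-0.    0.15 -0.19] | ax=0.3 y=-0.0004 z=-0.0013 x=0.0023
```

```bash
python3 -m pendant '[{"x":0.003,"y":0,"z":0,"ax":0,"ay":0,"az":0,"fingers":1},{"x":0.002,"y":0,"z":0,"ax":0,"ay":0,"az":0,"fingers":1},{"x":0,"y":0,"z":0,"ax":0,"ay":0,"az":0,"fingers":1}]'
python3 -m pendant '[{"x":-0.001,"y":0,"z":0,"ax":0,"ay":0,"az":0,"fingers":0.7},{"x":0,"y":0,"z":0,"ax":0,"ay":0,"az":0,"fingers":0.6},{"x":0,"y":0,"z":0,"ax":0,"ay":0,"az":0,"fingers":0.6},{"x":0,"y":0,"z":0,"ax":0,"ay":0,"az":0,"fingers":0.6}]'
python3 -m pendant '[{"x":-0.01,"y":0,"z":0,"ax":0,"ay":0,"az":0,"fingers":0.6},{"x":-0.03,"y":0,"z":0,"ax":0,"ay":0,"az":0,"fingers":0.6},{"x":-0.04,"y":0,"z":0,"ax":0,"ay":0,"az":0,"fingers":0.3},{"x":-0.04,"y":0,"z":0,"ax":0,"ay":0,"az":0,"fingers":0},{"x":-0.04,"y":0,"z":0,"ax":0,"ay":0,"az":0,"fingers":0},{"x":0,"y":0,"z":0,"ax":0,"ay":0,"az":0,"fingers":0}]' >/dev/null
python3 - <<'E'
from h import *
go(.433,-.03,0,.17)
E
```

```text
t: 21.55
tool_pos: [0.5971, -0.2771, 0.0191]
eef_rot: [[0.005, 1.0, -0.029], [-0.004, -0.029, -1.0], [-1.0, 0.005, 0.004]]
ft_force: [-0.4, -0.5, 1.3]
width: 0.01
t: 21.95
tool_pos: [0.5973, -0.2773, 0.0204]
eef_rot: [[0.006, 1.0, -0.029], [-0.004, -0.029, -1.0], [-1.0, 0.006, 0.004]]
ft_force: [0.6, -1.1, 0.5]
width: 0.0345
t=22.55 p=[ 595.5 -276.2  188.7] yaw=-1.7 j6=-30 w=85.3 F=[-0.4 -0.3 -0.9] tilt=[ 0.    0.18 -0.25] | ax=-1.7 y=-0.1625 z=-0.2462 x=0.0187
```

```bash
python3 -m pendant '[{"x":0,"y":-0.015,"z":-0.025,"ax":-1.7,"ay":0,"az":-0.2,"fingers":0},{"x":0,"y":-0.025,"z":-0.04,"ax":0,"ay":0,"az":0,"fingers":0},{"x":0,"y":-0.025,"z":-0.04,"ax":0,"ay":0,"az":0,"fingers":0},{"x":0,"y":-0.025,"z":-0.04,"ax":0,"ay":0,"az":0,"fingers":0},{"x":0,"y":-0.025,"z":-0.04,"ax":0,"ay":0,"az":0,"fingers":0},{"x":0,"y":-0.025,"z":-0.035,"ax":0,"ay":0,"az":0,"fingers":0},{"x":0,"y":-0.01,"z":-0.015,"ax":0,"ay":0,"az":0,"fingers":0},{"x":0,"y":0,"z":0,"ax":0,"ay":0,"az":0,"fingers":0}]' >/dev/null
python3 - <<'E'
from h import *
im,T=wrist('w6')
go(.433,.008,0,.03)
E
```

```text
t=23.40 p=[440.3 -34.7 190.1] yaw=-0.0 j6=-14 w=85.3 F=[-0.6 -0.4 -0.1] tilt=[ 0.    0.32 -0.41] | ax=-0.0 y=-0.0073 z=-0.0427 x=0.1601
```

View pics/w6.png

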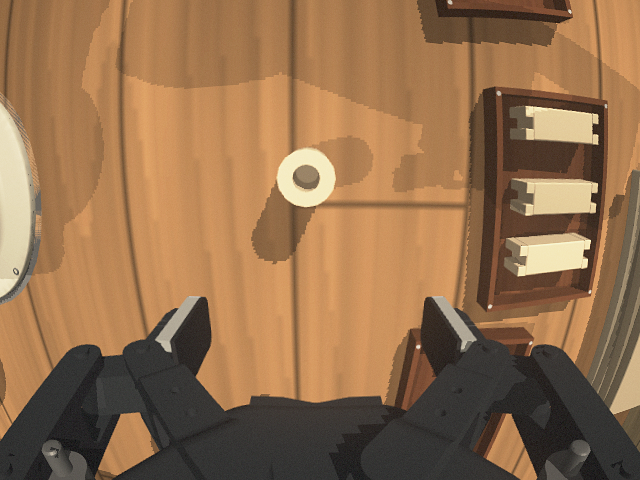

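```bash
python3 - <<'E'
from h import *
im=cv2.imread('pics/w6.png'); s=arm.observe(); T=(np.array(s['eef_rot']),np.array(s['tool_pos']))
b=[b for b in creamblobs(im) if cv2.pointPolygonTest(b,(306,177),False)>0][0]; (c,r)=cv2.minEnclosingCircle((cast('wrist',b[:,0],.06,T)*1000).astype(np.float32)); print(c,r); go(c[0]/1000,c[1]/1000,0,.03)
E
```

```text
(433.813232421875, 5.286905288696289) 21.885650634765625
t=23.40 p=[440.3 -34.7 190.1] yaw=-0.0 j6=-14 w=85.3 F=[-0.6 -0.4 -0.1] tilt=[ 0.    0.32 -0.41] | ax=-0.0 y=-0.0064 z=-0.0399 x=0.1601
```

```bash
python3 -m pendant '[{"x":0,"y":-0.006,"z":-0.02,"ax":0,"ay":0.3,"az":-0.4,"fingers":0},{"x":0.02,"y":0,"z":-0.018,"ax":0,"ay":0,"az":0,"fingers":0},{"x":0.03,"y":0,"z":0,"ax":0,"ay":0,"az":0,"fingers":0},{"x":0.03,"y":0,"z":0,"ax":0,"ay":0,"az":0,"fingers":0},{"x":0,"y":0,"z":0,"ax":0,"ay":0,"az":0,"fingers":0}]' >/dev/null
python3 - <<'E'
from h import *
go(.4338,.0055,0,.03)
E
```

```text
t=23.90 p=[438.5   0.5 109.2] yaw=-0.2 j6=-10 w=85.3 F=[-0.5 -0.8  0.1] tilt=[-0.    0.11 -0.21] | ax=-0.2 y=-0.0047 z=-0.0050 x=0.0792
```

```bash
python3 -m pendant '[{"x":0.015,"y":-0.005,"z":-0.004,"ax":0,"ay":0.1,"az":-0.2,"fingers":0},{"x":0.03,"y":0,"z":0,"ax":0,"ay":0,"az":0,"fingers":0},{"x":0.015,"y":0,"z":0,"ax":0,"ay":0,"az":0,"fingers":0},{"x":0.01,"y":0,"z":0,"ax":0,"ay":0,"az":0,"fingers":0},{"x":0,"y":0,"z":0,"ax":0,"ay":0,"az":0,"fingers":0.2},{"x":0,"y":0,"z":0,"ax":0,"ay":0,"az":0,"fingers":0.2}]' >/dev/null
python3 - <<'E'
from h import *
go(.4338,.0055,0,.03)
E
```

```text
t=24.50 p=[4.397e+02 1.000e-01 4.340e+01] yaw=-0.4 j6=-10 w=68.5 F=[-0.2  0.5 -0.3] tilt=[-0.   0.1 -0.3] | ax=-0.4 y=-0.0059 z=-0.0054 x=0.0134
```

```bash
python3 -m pendant '[{"x":0.01,"y":-0.006,"z":-0.005,"ax":0,"ay":0.1,"az":-0.3,"fingers":0.2},{"x":0,"y":0,"z":-0.001,"ax":0,"ay":0,"az":0,"fingers":0.2},{"x":0,"y":0,"z":0,"ax":0,"ay":0,"az":0,"fingers":0.2}]' >/dev/null
python3 - <<'E'
from h import *
go(.4338,.0055,0,.03)
E
python3 -m pendant '[{"x":0,"y":0,"z":0,"ax":0,"ay":0,"az":0,"fingers":0.35},{"x":0,"y":0,"z":0,"ax":0,"ay":0,"az":0,"fingers":0.45},{"x":0,"y":0,"z":0,"ax":0,"ay":0,"az":0,"fingers":1},{"x":0,"y":0,"z":0,"ax":0,"ay":0,"az":0,"fingers":1},{"x":0,"y":0,"z":0,"ax":0,"ay":0,"az":0,"fingers":1}]' 40
python3 - <<'E'
from h import *
go(.4338,.0055,0,.03)
E
```

```text
t=24.80 p=[434.5   6.3  34.5] yaw=-0.5 j6=-9 w=68.5 F=[-0.7  1.2  0.6] tilt=[-0.    0.02 -0.13] | ax=-0.5 y=-0.0007 z=0.0008 x=0.0045
t: 25.3
tool_pos: [0.4349, 0.0064, 0.0354]
eef_rot: [[0.003, 1.0, -0.007], [-0.001, -0.007, -1.0], [-1.0, 0.003, 0.001]]
ft_force: [-0.3, 0.7, -1.4]
width: 0.0412
t=25.30 p=[434.9   6.4  35.4] yaw=-0.4 j6=-9 w=41.2 F=[-0.3  0.7 -1.4] tilt=[-0.    0.03 -0.19] | ax=-0.4 y=-0.0011 z=0.0009 x=0.0054
```

```bash
python3 -m pendant '[{"x":-0.01,"y":0,"z":0,"ax":0,"ay":0,"az":0,"fingers":1},{"x":-0.03,"y":0,"z":0,"ax":0,"ay":0,"az":0,"fingers":1},{"x":-0.04,"y":0,"z":0,"ax":0,"ay":0,"az":0,"fingers":1},{"x":-0.02,"y":0,"z":0,"ax":-4,"ay":0,"az":0,"fingers":1},{"x":0,"y":0,"z":0,"ax":-4,"ay":0,"az":0,"fingers":1}]' 
python3 - <<'E'
from h import *
go(.611,.2076,8,.0414)
E
```

```text
t: 25.8
tool_pos: [0.4336, 0.0065, 0.1412]
eef_rot: [[0.001, 0.991, 0.134], [-0.0, 0.134, -0.991], [-1.0, 0.001, 0.0]]
ft_force: [0.1, -0.2, -1.6]
width: 0.0411
t=25.80 p=[433.6   6.5 141.2] yaw=7.7 j6=-17 w=41.1 F=[ 0.1 -0.2 -1.6] tilt=[ 0.    0.03 -0.08] | ax=-0.3 y=0.2037 z=-0.1744 x=0.0998
```

```bash
python3 -m pendant '[{"x":0,"y":0.02,"z":-0.018,"ax":0,"ay":0,"az":0,"fingers":1},{"x":0,"y":0.035,"z":-0.03,"ax":0,"ay":0,"az":0,"fingers":1},{"x":0,"y":0.04,"z":-0.035,"ax":0,"ay":0,"az":0,"fingers":1},{"x":0,"y":0.04,"z":-0.035,"ax":0,"ay":0,"az":0,"fingers":1},{"x":0,"y":0.035,"z":-0.03,"ax":0,"ay":0,"az":0,"fingers":1},{"x":0,"y":0.022,"z":-0.018,"ax":0,"ay":0,"az":0,"fingers":1},{"x":0,"y":0.01,"z":-0.008,"ax":0,"ay":0,"az":0,"fingers":1},{"x":0,"y":0,"z":0,"ax":0,"ay":0,"az":0,"fingers":1}]' >/dev/null
python3 - <<'E'
from h import *
go(.611,.2076,8,.0414)
E
```

```text
t=26.60 p=[611.7 209.1 148.5] yaw=7.8 j6=4 w=40.8 F=[-0.9  0.3 -1.9] tilt=[ 0.    0.13 -0.44] | ax=-0.2 y=-0.0009 z=0.0014 x=0.1071
```

```bash
python3 -m pendant '[{"x":0.02,"y":0,"z":0.001,"ax":0,"ay":0.1,"az":-0.4,"fingers":1},{"x":0.03,"y":0,"z":0,"ax":0,"ay":0,"az":0,"fingers":1},{"x":0.02,"y":0,"z":0,"ax":0,"ay":0,"az":0,"fingers":1},{"x":0.008,"y":0,"z":0,"ax":0,"ay":0,"az":0,"fingers":1},{"x":0,"y":0,"z":0,"ax":0,"ay":0,"az":0,"fingers":1}]' >/dev/null
python3 - <<'E'
from h import *
go(.611,.2076,8,.0414)
E
```

```text
t=27.10 p=[609.3 204.7  66.1] yaw=7.7 j6=4 w=40.9 F=[-0.3  0.5 -0.5] tilt=[0.   0.04 0.12] | ax=-0.3 y=0.0020 z=-0.0026 x=0.0247
```

```bash
python3 -m pendant '[{"x":0.01,"y":0.001,"z":-0.002,"ax":0,"ay":0,"az":0.1,"fingers":1},{"x":0.008,"y":0,"z":0,"ax":0,"ay":0,"az":0,"fingers":1},{"x":0.003,"y":0,"z":0,"ax":0,"ay":0,"az":0,"fingers":1},{"x":0,"y":0,"z":0,"ax":0,"ay":0,"az":0,"fingers":1}]'>/dev/null
python3 - <<'E'
from h import *
go(.611,.2076,8,.0414)
E
```

```text
t=27.50 p=[610.6 206.4  45.4] yaw=7.6 j6=4 w=41.0 F=[-0.4  0.5 -1.3] tilt=[ 0.    0.03 -0.12] | ax=-0.4 y=0.0006 z=-0.0012 x=0.0040
```

```bash
python3 -m pendant '[{"x":0.003,"y":0,"z":0,"ax":0,"ay":0,"az":0,"fingers":1},{"x":0.002,"y":0,"z":0,"ax":0,"ay":0,"az":0,"fingers":1},{"x":0.001,"y":0,"z":0,"ax":0,"ay":0,"az":0,"fingers":1},{"x":0,"y":0,"z":0,"ax":0,"ay":0,"az":0,"fingers":1}]'
python3 -m pendant '[{"x":0,"y":0,"z":0,"ax":0,"ay":0,"az":0,"fingers":0.4},{"x":0,"y":0,"z":0,"ax":0,"ay":0,"az":0,"fingers":0.3},{"x":0,"y":0,"z":0,"ax":0,"ay":0,"az":0,"fingers":0.3},{"x":0,"y":0,"z":0,"ax":0,"ay":0,"az":0,"fingers":0.3}]'
python3 -m pendant '[{"x":-0.01,"y":0,"z":0,"ax":0,"ay":0,"az":0,"fingers":0.3},{"x":-0.03,"y":0,"z":0,"ax":0,"ay":0,"az":0,"fingers":0.3},{"x":-0.04,"y":0,"z":0,"ax":0,"ay":0,"az":0,"fingers":0.3},{"x":-0.04,"y":0,"z":0,"ax":0,"ay":0,"az":0,"fingers":0},{"x":-0.03,"y":0,"z":0,"ax":0,"ay":0,"az":0,"fingers":0},{"x":0,"y":0,"z":0,"ax":0,"ay":0,"az":0,"fingers":0}]' >/dev/null
python3 - <<'E'
from h import *
go(.3775,.24,8,.18)
E
```

```text
t: 27.9
tool_pos: [0.6112, 0.2066, 0.0417]
eef_rot: [[0.004, 0.991, 0.133], [-0.0, 0.133, -0.991], [-1.0, 0.004, 0.001]]
ft_force: [-0.8, 0.5, -1.6]
width: 0.0407
t: 28.3
tool_pos: [0.6117, 0.2068, 0.0422]
eef_rot: [[0.006, 0.991, 0.133], [0.0, 0.133, -0.991], [-1.0, 0.006, 0.0]]
ft_force: [-0.4, -0.2, -0.4]
width: 0.0597
t=28.90 p=[610.1 206.5 200.6] yaw=7.7 j6=4 w=85.5 F=[ 0.7  0.8 -0.2] tilt=[ 0.    0.03 -0.29] | ax=-0.3 y=-0.2257 z=-0.0655 x=0.0206
```

```bash
python3 -m pendant '[{"x":0,"y":-0.03,"z":-0.009,"ax":0,"ay":0,"az":-0.3,"fingers":0},{"x":0,"y":-0.04,"z":-0.011,"ax":0,"ay":0,"az":0,"fingers":0},{"x":0,"y":-0.04,"z":-0.011,"ax":0,"ay":0,"az":0,"fingers":0},{"x":0,"y":-0.04,"z":-0.011,"ax":0,"ay":0,"az":0,"fingers":0},{"x":0,"y":-0.04,"z":-0.011,"ax":0,"ay":0,"az":0,"fingers":0},{"x":0,"y":-0.03,"z":-0.01,"ax":0,"ay":0,"az":0,"fingers":0},{"x":0,"y":0,"z":0,"ax":0,"ay":0,"az":0,"fingers":0}]' >/dev/null
python3 - <<'E'
from h import *
im,T=wrist('w7')
p=proj('wrist',[[.3775,.282,.06]],T)[0]; print(p)
for b in creamblobs(im):
    if abs(b[:,0].mean(0)-p).max()<40:
        (c,r)=cv2.minEnclosingCircle((cast('wrist',b[:,0],.06,T)*1000).astype(np.float32)); print(c,r); go(c[0]/1000,c[1]/1000,8,.035)
E
```

```text
[327.18692218 174.03028717]
(378.9267272949219, 281.4039001464844) 21.68191146850586
t=29.65 p=[376.5 239.2 200.6] yaw=7.5 j6=15 w=85.6 F=[ 0.5 -0.5  0.2] tilt=[ 0.    0.01 -0.11] | ax=-0.5 y=0.0083 z=-0.0414 x=0.1656
```

View pics/w7.png

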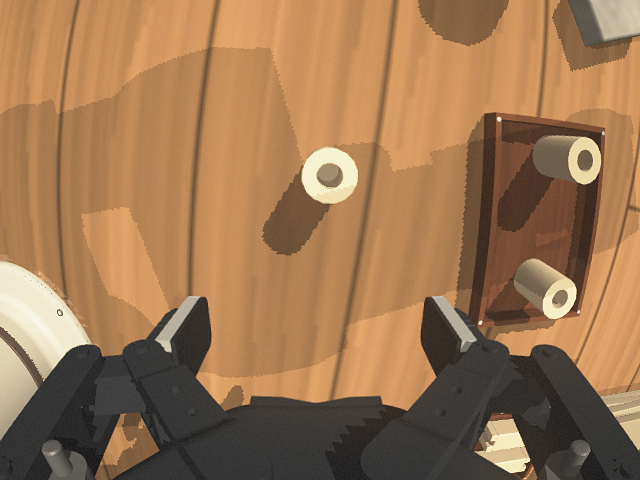

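```bash
python3 -m pendant '[{"x":0.02,"y":0.004,"z":-0.021,"ax":0,"ay":0,"az":-0.1,"fingers":0},{"x":0.03,"y":0.004,"z":-0.021,"ax":0,"ay":0,"az":0,"fingers":0},{"x":0.03,"y":0,"z":0,"ax":0,"ay":0,"az":0,"fingers":0},{"x":0.01,"y":0,"z":0,"ax":0,"ay":0,"az":0,"fingers":0},{"x":0,"y":0,"z":0,"ax":0,"ay":0,"az":0,"fingers":0}]' >/dev/null
python3 - <<'E'
from h import *
go(.3789,.2814,8,.035)
E
```

```text
t=30.15 p=[383.1 283.2 109.3] yaw=7.5 j6=20 w=85.5 F=[0.4 0.1 0.4] tilt=[ 0.   -0.02 -0.24] | ax=-0.5 y=-0.0044 z=0.0012 x=0.0743
```

```bash
python3 -m pendant '[{"x":0.02,"y":-0.006,"z":0.001,"ax":0,"ay":0,"az":-0.3,"fingers":0},{"x":0.03,"y":0,"z":0,"ax":0,"ay":0,"az":0,"fingers":0},{"x":0.015,"y":0,"z":0,"ax":0,"ay":0,"az":0,"fingers":0},{"x":0.005,"y":0,"z":0,"ax":0,"ay":0,"az":0,"fingers":0.2},{"x":0,"y":0,"z":0,"ax":0,"ay":0,"az":0,"fingers":0.2}]' >/dev/null
python3 - <<'E'
from h import *
go(.3789,.2814,8,.035)
E
```

```text
t=30.65 p=[382.4 281.4  43.4] yaw=7.3 j6=20 w=68.2 F=[-0.4 -0.1 -0. ] tilt=[ 0.   -0.14 -0.33] | ax=-0.7 y=-0.0035 z=-0.0005 x=0.0084
```

```bash
python3 -m pendant '[{"x":0.008,"y":-0.003,"z":0,"ax":0,"ay":-0.1,"az":-0.3,"fingers":0.2},{"x":0,"y":-0.001,"z":0,"ax":0,"ay":0,"az":0,"fingers":0.2},{"x":0,"y":0,"z":0,"ax":0,"ay":0,"az":0,"fingers":0.35},{"x":0,"y":0,"z":0,"ax":0,"ay":0,"az":0,"fingers":0.45},{"x":0,"y":0,"z":0,"ax":0,"ay":0,"az":0,"fingers":1},{"x":0,"y":0,"z":0,"ax":0,"ay":0,"az":0,"fingers":1},{"x":0,"y":0,"z":0,"ax":0,"ay":0,"az":0,"fingers":1}]' 40 >/dev/null
python3 - <<'E'
from h import *
go(.3789,.2814,8,.035)
E
python3 -m pendant '[{"x":-0.01,"y":0,"z":0,"ax":0,"ay":0,"az":0,"fingers":1},{"x":-0.03,"y":0,"z":0,"ax":0,"ay":0,"az":0,"fingers":1},{"x":-0.04,"y":0,"z":0,"ax":0,"ay":0,"az":0,"fingers":1},{"x":-0.03,"y":0,"z":0,"ax":0,"ay":0,"az":0,"fingers":1},{"x":0,"y":0,"z":0,"ax":0,"ay":0,"az":0,"fingers":1}]' 
python3 - <<'E'
from h import *
go(.6022,.269,8,.0414)
E
```

```text
t=31.35 p=[380.3 281.6  38.9] yaw=7.3 j6=20 w=40.9 F=[ 0.2 -0.7 -1.6] tilt=[ 0.   -0.13 -0.29] | ax=-0.7 y=-0.0014 z=0.0000 x=0.0039
t: 31.85
tool_pos: [0.3789, 0.2809, 0.1548]
eef_rot: [[0.003, 0.992, 0.126], [0.002, 0.126, -0.992], [-1.0, 0.003, -0.002]]
ft_force: [0.8, 0.5, -1.4]
width: 0.0407
t=31.85 p=[378.9 280.9 154.8] yaw=7.3 j6=20 w=40.7 F=[ 0.8  0.5 -1.4] tilt=[-0.   -0.1  -0.19] | ax=-0.7 y=0.2195 z=0.0428 x=0.1134
```

```bash
python3 -m pendant '[{"x":0,"y":0.02,"z":0.004,"ax":-0.7,"ay":-0.1,"az":-0.2,"fingers":1},{"x":0,"y":0.04,"z":0.008,"ax":0,"ay":0,"az":0,"fingers":1},{"x":0,"y":0.04,"z":0.008,"ax":0,"ay":0,"az":0,"fingers":1},{"x":0,"y":0.04,"z":0.008,"ax":0,"ay":0,"az":0,"fingers":1},{"x":0,"y":0.04,"z":0.008,"ax":0,"ay":0,"az":0,"fingers":1},{"x":0,"y":0.025,"z":0.005,"ax":0,"ay":0,"az":0,"fingers":1},{"x":0,"y":0.01,"z":0.002,"ax":0,"ay":0,"az":0,"fingers":1},{"x":0,"y":0,"z":0,"ax":0,"ay":0,"az":0,"fingers":1}]' >/dev/null
python3 - <<'E'
from h import *
go(.6022,.269,8,.0449)
E
```

```text
t=32.65 p=[604.1 267.  154.6] yaw=8.1 j6=9 w=41.4 F=[-1.3  0.  -2. ] tilt=[ 0.   -0.03  0.05] | ax=0.1 y=-0.0016 z=-0.0023 x=0.1097
```

```bash
python3 -m pendant '[{"x":0.02,"y":-0.002,"z":-0.002,"ax":0,"ay":0,"az":0,"fingers":1},{"x":0.03,"y":0,"z":0,"ax":0,"ay":0,"az":0,"fingers":1},{"x":0.02,"y":0,"z":0,"ax":0,"ay":0,"az":0,"fingers":1},{"x":0.01,"y":0,"z":0,"ax":0,"ay":0,"az":0,"fingers":1},{"x":0,"y":0,"z":0,"ax":0,"ay":0,"az":0,"fingers":1}]' >/dev/null
python3 - <<'E'
from h import *
go(.6022,.269,8,.0449)
E
```

```text
t=33.15 p=[596.6 270.1  73.4] yaw=8.2 j6=9 w=41.3 F=[-0.8  0.1 -2.4] tilt=[-0.   -0.06  0.08] | ax=0.2 y=0.0054 z=0.0019 x=0.0285
```

```bash
python3 -m pendant '[{"x":0.013,"y":0.005,"z":0.002,"ax":0,"ay":0,"az":0,"fingers":1},{"x":0.008,"y":0,"z":0,"ax":0,"ay":0,"az":0,"fingers":1},{"x":0.004,"y":0,"z":0,"ax":0,"ay":0,"az":0,"fingers":1},{"x":0,"y":0,"z":0,"ax":0,"ay":0,"az":0,"fingers":1}]'>/dev/null
python3 - <<'E'
from h import *
go(.6022,.269,8,.0449)
E
```

```text
t=33.55 p=[602.5 269.3  49.2] yaw=8.2 j6=9 w=41.0 F=[-0.2 -0.4 -0.2] tilt=[ 0.   -0.09 -0.09] | ax=0.2 y=-0.0003 z=0.0003 x=0.0043
```

```bash
python3 -m pendant '[{"x":0.003,"y":0,"z":0,"ax":0,"ay":0,"az":0,"fingers":1},{"x":0.002,"y":0,"z":0,"ax":0,"ay":0,"az":0,"fingers":1},{"x":0.001,"y":0,"z":0,"ax":0,"ay":0,"az":0,"fingers":1},{"x":0,"y":0,"z":0,"ax":0,"ay":0,"az":0,"fingers":1}]'
python3 -m pendant '[{"x":0,"y":0,"z":0,"ax":0,"ay":0,"az":0,"fingers":0.4},{"x":0,"y":0,"z":0,"ax":0,"ay":0,"az":0,"fingers":0.3},{"x":0,"y":0,"z":0,"ax":0,"ay":0,"az":0,"fingers":0.3},{"x":0,"y":0,"z":0,"ax":0,"ay":0,"az":0,"fingers":0.3}]'
python3 -m pendant '[{"x":-0.01,"y":0,"z":0,"ax":0,"ay":0,"az":0,"fingers":0.3},{"x":-0.03,"y":0,"z":0,"ax":0,"ay":0,"az":0,"fingers":0.3},{"x":-0.04,"y":0,"z":0,"ax":0,"ay":0,"az":0,"fingers":0.3},{"x":-0.04,"y":0,"z":0,"ax":0,"ay":0,"az":0,"fingers":0.3},{"x":-0.04,"y":-0.02,"z":0,"ax":0,"ay":0,"az":0,"fingers":0.3},{"x":-0.02,"y":-0.04,"z":0,"ax":0,"ay":0,"az":0,"fingers":0.3},{"x":0,"y":-0.04,"z":0,"ax":0,"ay":0,"az":0,"fingers":0.3},{"x":0,"y":-0.04,"z":0,"ax":0,"ay":0,"az":0,"fingers":0.3}]' >/dev/null
python3 -m pendant '[{"x":0,"y":-0.04,"z":0,"ax":0,"ay":0,"az":0,"fingers":0.3},{"x":0,"y":-0.04,"z":0,"ax":0,"ay":0,"az":0,"fingers":0.3},{"x":0,"y":-0.03,"z":0,"ax":0,"ay":0,"az":0,"fingers":0.3},{"x":0,"y":0,"z":0,"ax":0,"ay":0,"az":0,"fingers":0.3}]'
python3 - <<'E'
from h import *
im=optics.camera('top'); cv2.imwrite('pics/top1.png',cv2.resize(im[165:310,195:430],None,fx=3.4,fy=3.4,interpolation=cv2.INTER_CUBIC))
im=optics.camera('scene'); cv2.imwrite('pics/scene1.png',im)
E
```

```text
t: 33.95
tool_pos: [0.6031, 0.2695, 0.0449]
eef_rot: [[0.003, 0.99, 0.143], [0.002, 0.143, -0.99], [-1.0, 0.004, -0.002]]
ft_force: [0.2, 0.3, -1.3]
width: 0.0407
t: 34.35
tool_pos: [0.6035, 0.2697, 0.0454]
eef_rot: [[0.005, 0.99, 0.143], [0.003, 0.143, -0.99], [-1.0, 0.005, -0.002]]
ft_force: [-0.1, -0.5, 0.2]
width: 0.0603
t: 35.55
tool_pos: [0.3456, 0.2312, 0.2387]
eef_rot: [[0.011, 0.99, 0.142], [0.006, 0.142, -0.99], [-1.0, 0.012, -0.004]]
ft_force: [1.3, 0.1, -0.6]
width: 0.0597
```

View pics/top1.png

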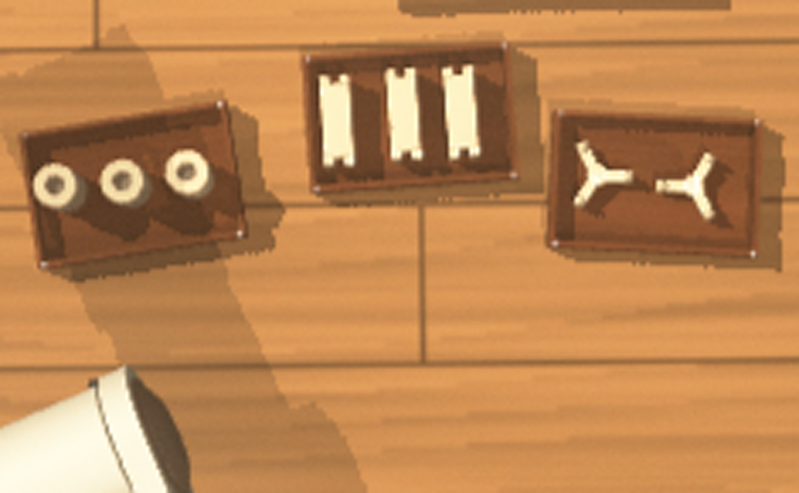

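View pics/scene1.png

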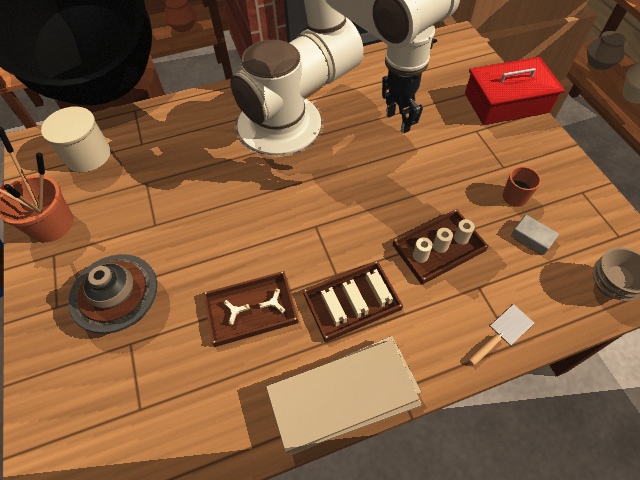

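All five are in place: tubes upright at zoomed-top pixels (123,182) and (188,173), posts flat at (404,113) and (461,113), stilt flat at (690,187). In the scene view the pot (107,285) and cup (520,187) are where they started.

```bash
python3 -c "
from station import arm
s=arm.observe(); print(s['t'],s['ft_force']); print(arm.hand_in())"
```

```text
35.65 [0.16075089 0.25474614 0.40971471]
the job is handed in; nothing more can be done
None
```

All five pieces are in the trays, and I handed the job in at about 36 s of the allowed 115 s. Both tubes stand upright in the tube tray, both posts lie flat beside the stored post, and the stilt lies on its points in the stilt tray.

- **Last check:** the final top and scene pictures show every piece inside its own tray, clear of the walls and the other pieces. Tubes and stilt stand level, posts lie parallel to the stored one, and the pot and cup appear in the same place as at the start. The gripper ended empty and clear of everything.
- **Not measured:** I judged final heights from the release heights, the picked-up height plus the 6 mm tray floor. Those agreed within about 1 to 2 mm, and I did not measure resting heights separately.
- **Disagreement:** the first post was pressed onto the tray floor with about 31 N at the wrist before release. That is under the limits, but I set the later pieces down more gently.
- **Tray estimates:** the top camera's post and stilt tray positions differed by about 4 mm from the wrist camera's. I used the wrist values for the second post and the stilt.

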